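# Change the work in a welding fixture

## Robot

A 6-joint arm with a two-finger parallel gripper is mounted at the origin on a cart in front of the work surface, level with it; the furniture and walls round the work are solid. World frame = base frame: x ahead of the robot, y to its left, z up, the work surface at z = 0. Lengths are in m, angles in degrees, forces in N, time in s.
With the tool pointing down it reaches from about 0.35 to 0.925 m from the base axis. Payload 6.4 kg.
Tool frame: the origin (TCP) lies midway between the tips of the shut fingers; the grasp point (between the pads) lies env.grip_point_offset behind it (env.grip_point_offset is the distance from the TCP to the grasp point, in m); z points along the fingers, y is the line along which they close (so a half turn about z gives the same grasp; the last joint's range is limited). The gripper opens to 94 mm and grips with 3 to 60 N. Pads are 16 mm wide; open, the fingers measure 119 mm over their backs; the gripper's body (75 mm by 177 mm) begins 78 mm behind the grasp point.
Start: joints at [-82.168, 14.043, 89.255, -0, 76.702, -9.975], TCP at [0.199, -0.619, 0.205] pointing down, gripper open.
Joint ranges: [-179.41, 179.41], [-58.25, 129.5], [7.25, 145.43], [-54.29, 234.29], [11.92, 165.04], [-157.13, 157.13]. Speed limits (degrees/s): [147.25, 147.25, 180, 180, 180, 180].

## Interface

Orientations are given as a 3x3 rotation matrix whose columns are the frame's x, y, z axes.
In Python, from plant import env gives the robot as it stands. The module is installed in compiled form; this text tells all that it offers.
- The arm moves only by the tool arm_command, never from a script. Its argument "plan" is a list of rows, each an object with "delta_rot": the turn, a rotation vector about the world's x, y, z in rad, a list of three; "delta_pos": the shift along the world's x, y, z in mm, a list of three; "gripper": the opening, from -1 (shut) to 1 (fully open), so that 0 is half open. A call has 1 to 5 rows; each row is the pose to reach, as a shift and turn from the pose commanded when the call began; what a row does not reach only later rows make up. A row lasts 1/8 s, in which the tool goes at most 62.5 mm and 10.7 degrees, less where a joint would pass 70% of its speed; a pose out of reach is approached as far as the arm can. A call with a gripper value outside its range is refused whole. The fingers move at their own pace and stop on an object; "newtons" is the grip in N (left out, the last holds). Time passes only in rows, so rows that repeat a pose let the fingers close. It gives the time, the measured TCP pose, the force, the opening and the grip force at its end, in the units of the state.
- env.sense(): the state, without advancing time (a new reading comes with each control period).
- env.camera(name): name is "side" or "top" or "wrist"; returns (picture, depth): 480x640x3 uint8, red, green, blue; 480x640 float32, m along the optical axis (not along the pixel's ray), 0 where there is no reading.
- env.camera_info(name): a dict with "fx", "fy", "cx", "cy" (pixels), "k1" (the pictures are not rectified: a ray, as slopes to the right and down, at radius r is drawn at 1 + k1 r^2 times it, then the intrinsics apply), "extrinsics" (4x4, takes a point from camera to world coordinates). Camera axes: x right, y down, z forward; pixel columns grow to the right and rows downward; lengths in m; the calibration is good to about 2 mm. A picture is of the moment at which its call begins: read the wrist's pose just before it. camera_info takes no time and is no camera call; for the wrist camera it gives the pose at the moment of the call.
- env.hand_in(): hands the job in; it is judged then, once.
The state is a dict: "time": time; "q": joint angles; "joint_vel": joint speeds; "tau": joint torques, N m; "tcp_pos": TCP position; "orientation": TCP orientation; "ft_force": force on the tool from outside, world axes, zero at the start; "wrist_torque": the same for the moment, N m; "width": finger opening in m; "finger_force": force on a finger pad.
Only numpy, scipy, OpenCV 4.12 (cv2) and the standard library are available. Lean on these libraries where they do the work, as an engineer would, in place of code of your own. Each camera call takes 0.05 s, during which the arm holds its last target. There are 200 camera calls.

## Task

Change the piece in the welding fixture: lift the two copper chill bars off their pins and lay both flat on the pale refractory board, set the finished piece from the fixture on the cooling grate, and seat the waiting piece flat in the fixture in its stead. Then put each chill bar back over its own pins, fully down, and leave the hammer and the pliers where they lie.

Things in the scene. Friction and masses are not known exactly. Their poses are not given: they have to be found in the camera images.
- fixture: Fixed weld fixture, grey base 180 (x) by 176 (y) by 10 mm; origin under its centre, z up. Nest in the middle: a piece's plate rests 18 mm above the origin, sides along x, y, between bevelled rails (inner faces y = +-54.5) and 4 round stops (x = +-55, tops z = 33 mm). Two 8 mm pins with tapered tips on each rail, tops z = 44 mm: long rail x = +-55, y = +61.5; short rail x = +-35, y = -61.5 mm.
- long_bar: Loose long copper chill bar, 0.6 kg, 150 (x) by 40 (y) by 14 mm, 13 mm through holes at x = +-55 mm; origin under its centre. Dark steel grip block on its middle, 20 (x) by 26 (y) mm, z = 14 to 44 mm, screw head 3 mm above: pinch across x. Starts over the long rail's pins, bridging rail and plate edge; home in the fixture's frame: x 0, y +61.5, z 24 mm, along x, either way round.
- short_bar: Loose short copper chill bar, 0.45 kg, 110 (x) by 40 (y) by 14 mm, 13 mm through holes at x = +-35 mm; origin under its centre; grip block as on the long bar (pinch across x). Starts over the short rail's pins; home in the fixture's frame: x 0, y -61.5, z 24 mm, along x, either way round.
- done_piece: Finished piece, loose, 0.58 kg: steel plate 104 (x) by 101 (y) by 6 mm with an upright round tube, 57 mm outside, top at z = 57 mm. Origin under the plate's centre, z up; tube axis at x = +3, y = -1.5 mm. Starts in the fixture's nest, its edges under both bars. Grasp the tube across its outside.
- next_piece: Waiting piece, loose: same kind, size, origin and axes as the finished piece; at the start it stands on the table away from the fixture. It fits the nest any of the four ways round (centred, plate sides along the fixture's x and y).
- board: Pale refractory board, fixed, flat slab 180 (x) by 125 (y) by 20 mm; origin at the centre of its underside, top 20 mm above it. Both bars fit on it side by side along its x.
- grate: Cooling grate, fixed: 150 by 150 mm, seven steel rods along y on two dark runners; origin at the centre of its underside, top of the rods 26 mm above it.
- chip_hammer: Chipping hammer with a coil handle, 160 by 245 mm, 27 mm high, lying on the table; origin near the middle of its extents, at the underside; the coil handle runs along its y. Not to be moved.
- pliers: Pliers with red handles, 58 (x) by 199 (y) mm, 18 mm high, lying on the table; origin at the centre of the underside. Not to be moved.
- fume_hood: Extraction hood, fixed, hanging over the back of the table, origin at its mouth's height: the mouth is 0.38 m above the table and spans about x = 0.63 to 0.85 m, y = -0.24 to 0.09 m. Swing the arm past in front of it, not under it.

How it is judged (in metres and radians):
On the way, in this order (a step that is already met when the one before it is completed fails the run):
1. both chill bars lie flat on the refractory board, let go, with the finished piece still in the nest (x of long_bar in the frame of board between -0.055 and 0.055 m and y of long_bar in the frame of board between -0.055 and 0.055 m and z of long_bar in the frame of board between 0.017 and 0.023 m and angle between each of long_bar, short_bar, done_piece's own z axis and vertical below 0.04 rad and x of short_bar in the frame of board between -0.055 and 0.055 m and y of short_bar in the frame of board between -0.055 and 0.055 m and z of short_bar in the frame of board between 0.017 and 0.023 m and x of done_piece in the frame of fixture between -0.008 and 0.008 m and y of done_piece in the frame of fixture between -0.008 and 0.008 m and z of done_piece in the frame of fixture between 0.015 and 0.021 m and contact force between each of long_bar, short_bar and the fingers below 0.1 N), for 0.2 s.
2. the finished piece stands flat on the grate, let go, with both bars still on the board (x of done_piece in the frame of grate between -0.03 and 0.03 m and y of done_piece in the frame of grate between -0.03 and 0.03 m and z of done_piece in the frame of grate between 0.023 and 0.029 m and angle between each of done_piece, long_bar, short_bar's own z axis and vertical below 0.04 rad and x of long_bar in the frame of board between -0.055 and 0.055 m and y of long_bar in the frame of board between -0.055 and 0.055 m and z of long_bar in the frame of board between 0.017 and 0.023 m and x of short_bar in the frame of board between -0.055 and 0.055 m and y of short_bar in the frame of board between -0.055 and 0.055 m and z of short_bar in the frame of board between 0.017 and 0.023 m and contact force between done_piece and the fingers below 0.1 N), for 0.2 s.
3. the waiting piece is seated in the nest, let go, with both bars still on the board (x of next_piece in the frame of fixture between -0.008 and 0.008 m and y of next_piece in the frame of fixture between -0.008 and 0.008 m and z of next_piece in the frame of fixture between 0.015 and 0.021 m and angle between each of next_piece, long_bar, short_bar's own z axis and vertical below 0.04 rad and x of long_bar in the frame of board between -0.055 and 0.055 m and y of long_bar in the frame of board between -0.055 and 0.055 m and z of long_bar in the frame of board between 0.017 and 0.023 m and x of short_bar in the frame of board between -0.055 and 0.055 m and y of short_bar in the frame of board between -0.055 and 0.055 m and z of short_bar in the frame of board between 0.017 and 0.023 m and contact force between next_piece and the fingers below 0.1 N), for 0.2 s.
At the end, for the whole second after the job is handed in: The waiting piece sits flat in the nest (8 mm, fully down to 3 mm); the long bar over the long rail's pins, the short bar over the short rail's, both fully down (6 mm, height 3 mm); the finished piece flat on the grate within 30 mm of its middle; all released and at rest (x of next_piece in the frame of fixture between -0.008 and 0.008 m and y of next_piece in the frame of fixture between -0.008 and 0.008 m and z of next_piece in the frame of fixture between 0.015 and 0.021 m and angle between each of next_piece, long_bar, short_bar, done_piece's own z axis and vertical below 0.04 rad and x of long_bar in the frame of fixture between -0.006 and 0.006 m and y of long_bar in the frame of fixture between 0.0555 and 0.0675 m and z of long_bar in the frame of fixture between 0.021 and 0.027 m and x of short_bar in the frame of fixture between -0.006 and 0.006 m and y of short_bar in the frame of fixture between -0.0675 and -0.0555 m and z of short_bar in the frame of fixture between 0.021 and 0.027 m and x of done_piece in the frame of grate between -0.03 and 0.03 m and y of done_piece in the frame of grate between -0.03 and 0.03 m and z of done_piece in the frame of grate between 0.023 and 0.029 m and linear speed of each of done_piece, next_piece, long_bar, short_bar below 0.03 m/s); the robot touches nothing.
It fails at once if the hammer was shifted by more than 25 mm (distance of chip_hammer from where it was at the start of the episode above 0.025 m).
It fails at once if the pliers were shifted by more than 25 mm (distance of pliers from where it was at the start of the episode above 0.025 m).
It also fails if it takes over 128 s, if anything falls off the work surface, if the arm or the gripper's body presses on something with over 40 N, if the wrist force passes 120 N, or if a joint passes its speed limit or range.

## Working session

There is one attempt and no reset: what is moved stays moved. The work goes in short steps, Python scripts to look and compute and a tool call to move; the robot and the scene stay as the last step left them, time stands still between calls to the robot, and variables do not carry over. Pictures are saved under pics/ and viewed, at most 14 in all, crops included, and the job is handed in when it is done.

Besides the shell and the picture viewer there is one more tool, called after "Call:" by a JSON object that holds its "fn" and its "kwargs", one argument or row to a line. arm_command: Moves the arm, as the interface text tells. Its arguments: {"type":"object","properties":{"plan":{"type":"array"},"newtons":{"type":"number"}},"required":["plan"]}

```bash
mkdir -p pics; python3 - <<'E'
from plant import env
import cv2,numpy as np
print(env.grip_point_offset); s=env.sense(); print(s)
for n in("top","side"):
    i=env.camera_info(n); print(n,i)
    p,d=env.camera(n); cv2.imwrite(f"pics/{n}0.png",p[:,:,::-1]); np.savez(f"{n}0.npz",p=p,d=d)
E
```

```text
0.0188
{'time': 0.0, 'q': array([-8.21680413e+01,  1.40846805e+01,  8.93244285e+01, -2.39293683e-04,
        7.67023958e+01, -9.97498646e+00]), 'joint_vel': array([ 0.13673026,  0.04396035,  0.00949185,  0.03147596,  0.03517414,
       -0.01362563]), 'tau': array([ 1.42156106e-03, -4.15826511e+01, -3.14598548e+01,  6.84705237e-02,
        3.31537274e-02, -1.45232543e-04]), 'tcp_pos': array([ 0.1986999 , -0.61824829,  0.20434364]), 'orientation': array([[ 9.52092081e-01,  3.05811375e-01, -2.69221368e-04],
       [ 3.05811313e-01, -9.52090188e-01,  1.92741689e-03],
       [ 3.33102989e-04, -1.91740930e-03, -9.99998106e-01]]), 'ft_force': array([0.29637861, 0.78505718, 0.41970844]), 'wrist_torque': array([-0.01640619, -0.03977879, -0.01846206]), 'finger_force': 0.0, 'width': 0.09434743071754555}
top {'fx': 492.9590907655315, 'fy': 492.9590907655315, 'cx': 319.7364691051396, 'cy': 236.98188665819166, 'k1': -0.02433244256962893, 'extrinsics': array([[ 0.00889256, -0.98473766,  0.17381791,  0.28693196],
       [-0.99988322, -0.01091697, -0.01069413,  0.01608607],
       [ 0.01242848, -0.17370251, -0.98471974,  1.59632913],
       [ 0.        ,  0.        ,  0.        ,  1.        ]])}
side {'fx': 503.2369218176667, 'fy': 503.2369218176667, 'cx': 326.44820003973746, 'cy': 226.3252454567058, 'k1': 0.014589934951671006, 'extrinsics': array([[-0.98923913, -0.05182068,  0.13682313,  0.32402993],
       [-0.14415392,  0.50509261, -0.8509413 ,  1.20000035],
       [-0.02501199, -0.86150802, -0.50712753,  0.9301657 ],
       [ 0.        ,  0.        ,  0.        ,  1.        ]])}
```

View pics/top0.png

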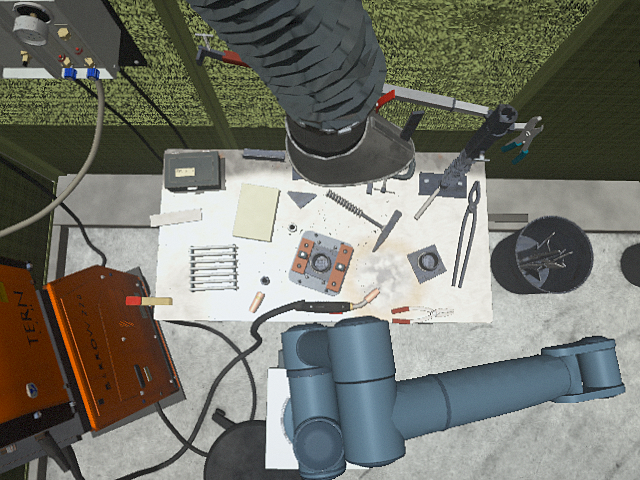

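View pics/side0.png

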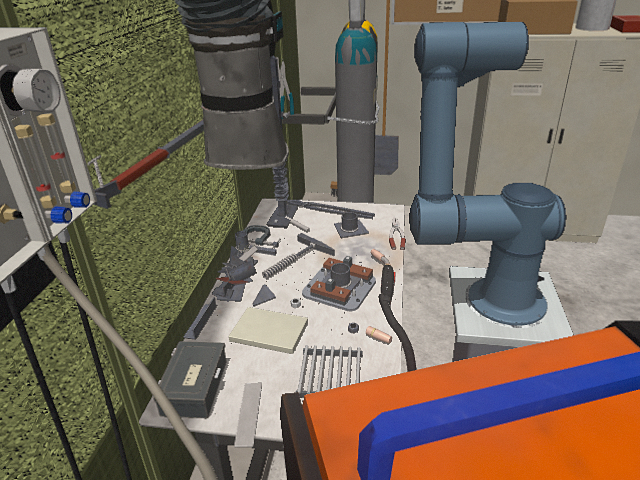

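The top view shows the fixture near pixel (320,262) with copper bars at about (303,262) and (337,262). The board is at (256,212), the grate at (213,268), the waiting piece at (428,264), the hammer at (370,215) and the pliers at (425,313). The side view agrees: both bars are on the fixture and the board and grate are clear.

```bash
cat > h.py <<'E'
import numpy as np,cv2
from plant import env
def rays(info,uv):
    uv=np.asarray(uv,float).reshape(-1,2)
    K=np.array([[info['fx'],0,info['cx']],[0,info['fy'],info['cy']],[0,0,1]])
    n=cv2.undistortPoints(uv.reshape(-1,1,2),K,np.array([info['k1'],0,0,0,0.])).reshape(-1,2)
    E=info['extrinsics']; return E[:3,3],np.c_[n,np.ones(len(n))]@E[:3,:3].T
def onplane(info,uv,z):
    o,d=rays(info,uv); return o+d*((z-o[2])/d[:,2])[:,None]
def project(info,P):
    E=info['extrinsics']; c=(np.asarray(P,float).reshape(-1,3)-E[:3,3])@E[:3,:3]
    K=np.array([[info['fx'],0,info['cx']],[0,info['fy'],info['cy']],[0,0,1]])
    return cv2.projectPoints(c.reshape(-1,1,3),np.zeros(3),np.zeros(3),K,np.array([info['k1'],0,0,0,0.]))[0].reshape(-1,2)
def blobs(mask,info,z,amin=30):
    out=[]
    for c in cv2.findContours(mask.astype(np.uint8),cv2.RETR_EXTERNAL,cv2.CHAIN_APPROX_NONE)[0]:
        if cv2.contourArea(c)<amin: continue
        P=onplane(info,c,z)[:,:2]*1000
        (cx,cy),(w,h),a=cv2.minAreaRect(P.astype(np.float32))
        if w<h: w,h,a=h,w,a+90
        out.append((c.reshape(-1,2).mean(0).round().tolist(),round(cx,1),round(cy,1),round(w),round(h),round((a+90)%180-90,1)))
    return out
def snap(name,n):
    i=env.camera_info(name); p,d=env.camera(name); cv2.imwrite(f"pics/{n}.png",p[:,:,::-1]); np.savez(n+".npz",p=p,d=d); 
    import pickle; pickle.dump(i,open(n+".pkl","wb")); return i,p,d
E
python3 - <<'E'
from h import *
i=env.camera_info("top"); z=np.load("top0.npz"); p=z['p'].astype(int); d=z['d']
hsv=cv2.cvtColor(z['p'],cv2.COLOR_RGB2HSV)
for n,(u,v) in dict(bar=(303,262),board=(256,205),plate=(412,262),fix=(318,235),grate=(213,250),ring=(428,254),tbl=(380,260)).items():
    E=i['extrinsics']; o,r=rays(i,[(u,v)]); print(n,p[v,u],hsv[v,u],(o+r*d[v,u]).round(3))
cop=(hsv[...,0]<15)&(hsv[...,1]>110)&(hsv[...,2]>90); roi=np.zeros_like(cop); roi[220:305,280:365]=1
print("cop",blobs(cop&roi,i,.038))
bd=(hsv[...,0]>18)&(hsv[...,0]<36)&(hsv[...,1]>25); roi[:]=0; roi[175:250,225:285]=1; print("board",blobs(bd&roi,i,.02,300))
g=(hsv[...,2]<140); roi[:]=0; roi[235:295,395:455]=1; print("next",blobs(g&roi,i,.006,200))
g=(hsv[...,2]<215); roi[:]=0; roi[235:300,180:248]=1; print("grate",blobs(g&roi,i,.026,20))
g=(hsv[...,2]<190); roi[:]=0; roi[222:305,278:362]=1; print("fix",blobs(g&roi,i,.010,300))
w=env.camera_info("wrist"); s=env.sense(); R=s['orientation']; T=w['extrinsics']; print("wrist in tcp",(R.T@(T[:3,3]-s['tcp_pos'])).round(3),(R.T@T[:3,:3]).round(3),w['fx'],w['cx'],w['cy'],w['k1'])
E
```

```text
bar [187 133 111] [  9 104 187] [[0.48  0.052 0.041]]
board [225 227 203] [ 33  27 227] [[0.669 0.209 0.024]]
plate [134 134 143] [120  16 143] [[ 0.489 -0.303  0.004]]
fix [161 170 175] [101  20 175] [[0.574 0.005 0.007]]
grate [244 247 241] [ 45   6 247] [[0.521 0.346 0.007]]
ring [64 63 62] [15  8 64] [[ 0.515 -0.356  0.005]]
tbl [224 223 218] [ 25   7 224] [[ 0.494 -0.199  0.   ]]
cop [([343.0, 255.0], 504.2, -77.7, 63, 36, -20.2)]
board [([255.0, 216.0], 645.7, 207.8, 179, 123, -8.2)]
next [([425.0, 264.0], 485.0, -349.5, 101, 100, 23.4)]
grate [([213.0, 269.0], 460.4, 338.5, 161, 148, -86.7)]
fix [([318.0, 261.0], 481.8, -6.5, 178, 175, -18.3)]
wrist in tcp [ 0.077  0.001 -0.179] [[-0.    -0.964 -0.266]
 [ 1.    -0.    -0.   ]
 [ 0.    -0.266  0.964]] 415.8753687623434 318.9172979942391 242.21433209060248 -0.04655246129375068
```

Coarse positions agree with the sizes given: fixture 178×175 mm, board 179×123 mm, plate 101×100 mm. Next I'm going over the fixture for a closer look.

Call:
{"fn": "arm_command", "kwargs": {
  "plan": [
    {"delta_pos": [20,42,0],"delta_rot": [0,0,0.065],"gripper": 1},
    {"delta_pos": [40,84,0],"delta_rot": [0,0,0.13],"gripper": 1},
    {"delta_pos": [60,126,0],"delta_rot": [0,0,0.195],"gripper": 1},
    {"delta_pos": [80,168,0],"delta_rot": [0,0,0.26],"gripper": 1},
    {"delta_pos": [100,210,0],"delta_rot": [0,0,0.325],"gripper": 1}
  ]
}}

```text
time: 0.72
tcp_pos: [0.2991, -0.4072, 0.205]
orientation: [[0.803, 0.595, -0.0], [0.595, -0.803, 0.001], [0.0, -0.001, -1.0]]
ft_force: [0.8, 0.3, 0.8]
width: 0.094
finger_force: 0.0
```

Call:
{"fn": "arm_command", "kwargs": {
  "plan": [
    {"delta_pos": [20,42,0],"delta_rot": [0,0,0.065],"gripper": 1},
    {"delta_pos": [40,84,0],"delta_rot": [0,0,0.13],"gripper": 1},
    {"delta_pos": [60,126,0],"delta_rot": [0,0,0.195],"gripper": 1},
    {"delta_pos": [80,168,0],"delta_rot": [0,0,0.26],"gripper": 1},
    {"delta_pos": [100,210,0],"delta_rot": [0,0,0.325],"gripper": 1}
  ]
}}

```text
time: 1.35
tcp_pos: [0.399, -0.1973, 0.2052]
orientation: [[0.571, 0.821, -0.0], [0.821, -0.571, 0.0], [0.0, -0.0, -1.0]]
ft_force: [0.4, 0.3, 0.5]
width: 0.094
finger_force: 0.0
```

Call:
{"fn": "arm_command", "kwargs": {
  "plan": [
    {"delta_pos": [20,45,0],"delta_rot": [0,0,0.07],"gripper": 1},
    {"delta_pos": [40,90,0],"delta_rot": [0,0,0.13],"gripper": 1},
    {"delta_pos": [60,135,0],"delta_rot": [0,0,0.2],"gripper": 1},
    {"delta_pos": [81,192,0],"delta_rot": [0,0,0.29],"gripper": 1},
    {"delta_pos": [81,192,0],"delta_rot": [0,0,0.29],"gripper": 1}
  ]
}}

```text
time: 1.98
tcp_pos: [0.4799, -0.0036, 0.205]
orientation: [[0.308, 0.951, -0.001], [0.951, -0.308, 0.001], [0.0, -0.001, -1.0]]
ft_force: [0.2, -0.4, -0.3]
width: 0.0939
finger_force: 0.0
```

```bash
python3 - <<'E'
from h import *
s=env.sense(); print(s['time'],s['tcp_pos'],s['orientation'].round(4),s['q'])
snap("wrist","w1")
E
```

```text
1.975 [ 0.47993321 -0.00356506  0.20500806] [[ 3.083e-01  9.513e-01 -9.000e-04]
 [ 9.513e-01 -3.083e-01  6.000e-04]
 [ 3.000e-04 -1.100e-03 -1.000e+00]] [-1.40054520e+01 -9.43135257e+00  1.13510895e+02  1.93144450e-02
  7.59794866e+01  3.94659390e+00]
```

View pics/w1.png

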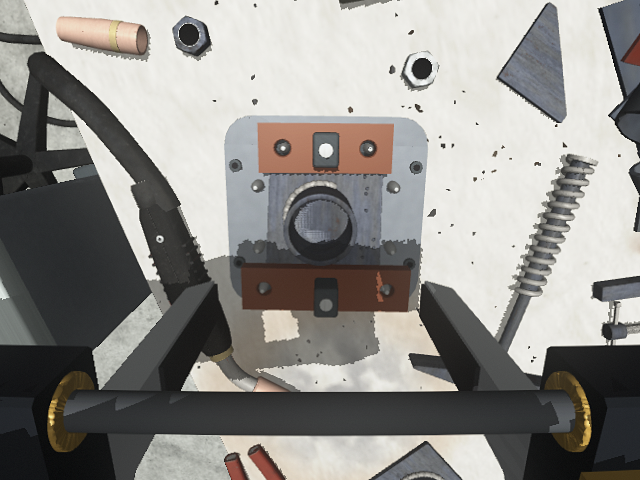

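The wrist view shows the short bar on the far (+y) side, with its block at (326,150). The long bar is on the near side, its block at (326,300). The tube is at (320,225), the torch on the left and the hammer coil on the right. The fixture's y axis therefore points toward world -y.

```bash
python3 - <<'E'
from h import *
import pickle
i=pickle.load(open("w1.pkl","rb")); z=np.load("w1.npz"); p=z['p']; d=z['d']
hsv=cv2.cvtColor(p,cv2.COLOR_RGB2HSV)
cop=((hsv[...,0]<12)|(hsv[...,0]>172))&(hsv[...,1]>100)
roi=np.zeros_like(cop); roi[112:320,225:430]=1
cop&=roi
cop=cv2.morphologyEx(cop.astype(np.uint8),cv2.MORPH_CLOSE,np.ones((25,25)))
print("cop",blobs(cop,i,.038,300))
# block tops (z=.068): screw heads
for n,(u,v) in dict(scS=(326,151),scL=(325,304)).items(): print(n,(onplane(i,[(u,v)],.071)*1000).round(1), d[v,u])
for n,(u,v) in dict(barS=(275,165),barL=(290,300),pin=(282,148),pin2=(368,148),pin3=(264,289),pin4=(388,289),tubeL=(287,225),tub=(355,225)).items():
    o,r=rays(i,[(u,v)]); print(n,((o+r*d[v,u])*1000).round(1))
E
```

```text
cop [([325.0, 288.0], 466.6, -63.2, 149, 43, -18.9), ([325.0, 148.0], 503.4, 51.9, 109, 39, -18.2)]
scS [[503.5  51.6  71. ]] 0.30479324
scL [[465.7 -64.2  71. ]] 0.33884308
barS [[460.2  52.   38.2]]
barL [[433.  -64.6  38.6]]
pin [[470.6  63.2  42.6]]
pin2 [[536.1  42.1  44.3]]
pin3 [[415.2 -46.6  41.6]]
pin4 [[519.3 -81.   39.8]]
tubeL [[458.2   8.   73.2]]
tub [[507.7  -8.1  73.1]]
```

Call:
{"fn": "arm_command", "kwargs": {
  "plan": [
    {"delta_pos": [12,30,-40],"delta_rot": [0,0,0],"gripper": -0.36},
    {"delta_pos": [23,58,-80],"delta_rot": [0,0,0],"gripper": -0.36},
    {"delta_pos": [23,58,-105],"delta_rot": [0,0,0],"gripper": -0.36},
    {"delta_pos": [23,58,-105],"delta_rot": [0,0,0],"gripper": -0.36},
    {"delta_pos": [23,58,-105],"delta_rot": [0,0,0],"gripper": -0.36}
  ],
  "newtons": 30
}}

```text
time: 2.65
tcp_pos: [0.5035, 0.05, 0.1016]
orientation: [[0.316, 0.949, 0.002], [0.949, -0.316, -0.0], [0.0, 0.002, -1.0]]
ft_force: [0.1, -0.0, 0.2]
width: 0.0471
finger_force: 0.0
```

```bash
python3 - <<'E'
from h import *
s=env.sense(); print(s['tcp_pos'],s['orientation'].round(4)[:,1],s['width'])
snap("wrist","w2")
E
```

```text
[0.50348164 0.04996851 0.10160636] [ 0.9486 -0.3164  0.0016] 0.04710438564757528
```

View pics/w2.png

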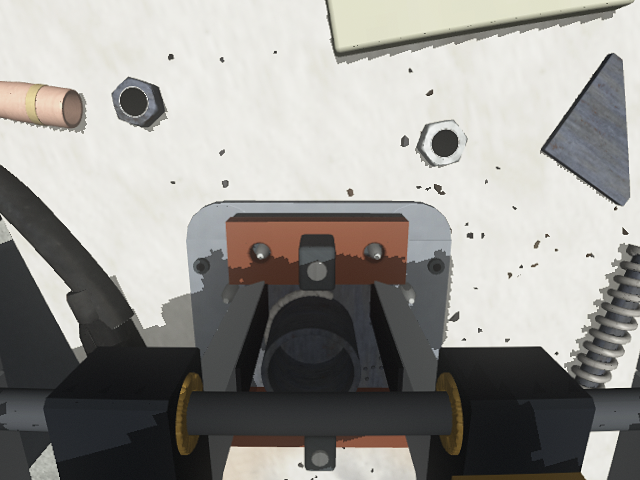

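The block is centred between the fingers at u≈318, and the pins at (260,250) and (375,250) lie just outside the finger path. I can go down and grip.

Call:
{"fn": "arm_command", "kwargs": {
  "plan": [
    {"delta_pos": [0,0,-10],"delta_rot": [0,0,0],"gripper": -0.36},
    {"delta_pos": [0,0,-20],"delta_rot": [0,0,0],"gripper": -0.36},
    {"delta_pos": [0,0,-38],"delta_rot": [0,0,0],"gripper": -0.36},
    {"delta_pos": [0,0,-56],"delta_rot": [0,0,0],"gripper": -0.36},
    {"delta_pos": [0,0,-56],"delta_rot": [0,0,0],"gripper": -0.36}
  ]
}}

```text
time: 3.32
tcp_pos: [0.5009, 0.0514, 0.042]
orientation: [[0.315, 0.949, -0.005], [0.949, -0.315, 0.001], [-0.001, -0.005, -1.0]]
ft_force: [-1.5, -0.2, 0.1]
width: 0.0298
finger_force: 0.0
```

Call:
{"fn": "arm_command", "kwargs": {
  "plan": [
    {"delta_pos": [0,0,0],"delta_rot": [0,0,0],"gripper": -1},
    {"delta_pos": [0,0,0],"delta_rot": [0,0,0],"gripper": -1},
    {"delta_pos": [0,0,0],"delta_rot": [0,0,0],"gripper": -1},
    {"delta_pos": [0,0,0],"delta_rot": [0,0,0],"gripper": -1}
  ]
}}

```text
time: 3.82
tcp_pos: [0.503, 0.0511, 0.0447]
orientation: [[0.315, 0.949, 0.001], [0.949, -0.315, 0.0], [0.0, 0.001, -1.0]]
ft_force: [0.1, 0.1, -2.2]
width: 0.0197
finger_force: 30.0
```

Call:
{"fn": "arm_command", "kwargs": {
  "plan": [
    {"delta_pos": [0,0,6],"delta_rot": [0,0,0],"gripper": -1},
    {"delta_pos": [0,0,18],"delta_rot": [0,0,0],"gripper": -1},
    {"delta_pos": [0,0,36],"delta_rot": [0,0,0],"gripper": -1},
    {"delta_pos": [0,0,60],"delta_rot": [0,0,0],"gripper": -1},
    {"delta_pos": [0,0,70],"delta_rot": [0,0,0],"gripper": -1}
  ]
}}

```text
time: 4.45
tcp_pos: [0.5041, 0.051, 0.1171]
orientation: [[0.315, 0.949, 0.004], [0.949, -0.315, -0.0], [0.001, 0.004, -1.0]]
ft_force: [-0.1, 0.1, -4.5]
width: 0.02
finger_force: 30.0
```

Call:
{"fn": "arm_command", "kwargs": {
  "plan": [
    {"delta_pos": [25,35,0],"delta_rot": [0,0,0.03],"gripper": -1},
    {"delta_pos": [58,75,0],"delta_rot": [0,0,0.07],"gripper": -1},
    {"delta_pos": [92,115,0],"delta_rot": [0,0,0.11],"gripper": -1},
    {"delta_pos": [125,155,0],"delta_rot": [0,0,0.15],"gripper": -1},
    {"delta_pos": [147,183,0],"delta_rot": [0,0,0.175],"gripper": -1}
  ]
}}

```text
time: 5.08
tcp_pos: [0.6506, 0.2359, 0.1142]
orientation: [[0.143, 0.99, -0.0], [0.99, -0.143, 0.0], [-0.0, -0.0, -1.0]]
ft_force: [1.1, -0.4, -5.1]
width: 0.0198
finger_force: 30.0
```

```bash
python3 - <<'E'
from h import *
s=env.sense(); print(s['tcp_pos'],s['orientation'].round(4)[:,1],s['width'])
snap("wrist","w3")
E
```

```text
[0.65061368 0.23588017 0.11421238] [ 9.898e-01 -1.427e-01 -3.000e-04] 0.01983660524995305
```

View pics/w3.png

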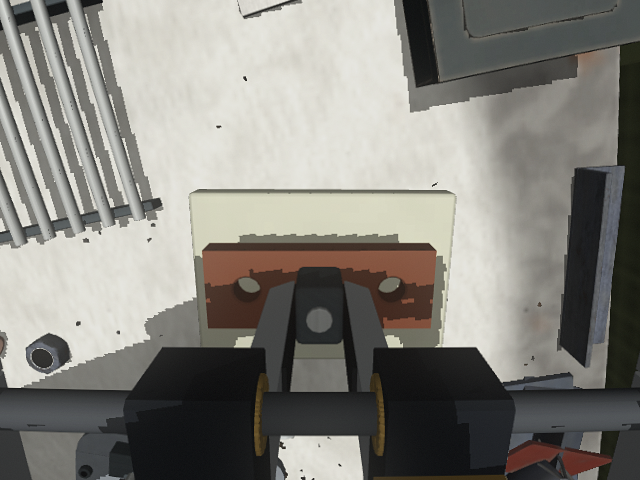

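The bar hangs level and in line with the board, whose far edge is at v≈190. Lower it, release and rise.

Call:
{"fn": "arm_command", "kwargs": {
  "plan": [
    {"delta_pos": [0,0,-30],"delta_rot": [0,0,0],"gripper": -1},
    {"delta_pos": [0,0,-55],"delta_rot": [0,0,0],"gripper": -1},
    {"delta_pos": [0,0,-68],"delta_rot": [0,0,0],"gripper": -1},
    {"delta_pos": [0,0,-73],"delta_rot": [0,0,0],"gripper": -1},
    {"delta_pos": [0,0,-73],"delta_rot": [0,0,0],"gripper": -1}
  ]
}}

```text
time: 5.75
tcp_pos: [0.6505, 0.2342, 0.0424]
orientation: [[0.145, 0.989, 0.002], [0.989, -0.145, 0.0], [0.001, 0.002, -1.0]]
ft_force: [-0.9, -0.8, -4.3]
width: 0.02
finger_force: 30.0
```

Call:
{"fn": "arm_command", "kwargs": {
  "plan": [
    {"delta_pos": [0,0,0],"delta_rot": [0,0,0],"gripper": -0.36},
    {"delta_pos": [0,0,0],"delta_rot": [0,0,0],"gripper": -0.36},
    {"delta_pos": [0,0,5],"delta_rot": [0,0,0],"gripper": -0.36},
    {"delta_pos": [0,0,50],"delta_rot": [0,0,0],"gripper": -0.36},
    {"delta_pos": [0,0,83],"delta_rot": [0,0,0],"gripper": -0.36}
  ]
}}

```text
time: 6.38
tcp_pos: [0.6505, 0.2343, 0.1271]
orientation: [[0.144, 0.99, 0.002], [0.99, -0.144, 0.0], [0.001, 0.002, -1.0]]
ft_force: [0.4, -0.3, -1.2]
width: 0.0302
finger_force: 0.0
```

```bash
python3 - <<'E'
from h import *
s=env.sense(); print(s['tcp_pos'],s['width'])
i,p,d=snap("wrist","w4")
hsv=cv2.cvtColor(p,cv2.COLOR_RGB2HSV)
cop=(((hsv[...,0]<12)|(hsv[...,0]>172))&(hsv[...,1]>100)); cop[:150]=0; cop[:,:150]=0; cop[:,500:]=0; cop[345:]=0
print("cop",blobs(cv2.morphologyEx(cop.astype(np.uint8),cv2.MORPH_CLOSE,np.ones((25,25))),i,.034,1000))
bd=(hsv[...,0]>18)&(hsv[...,0]<40)&(hsv[...,1]>22); bd[:150]=0
c=max(cv2.findContours(bd.astype(np.uint8),0,2)[0],key=cv2.contourArea); q=c.reshape(-1,2); v0=q[:,1].min(); print(q.min(0),q.max(0))
# far edge line points
print([(onplane(i,[(u,np.where(bd[150:345,u])[0].min()+150)],.02)*1000).round(1).tolist() for u in (220,320,430)])
E
```

```text
[0.65052454 0.23430427 0.12705428] 0.03021804464946769
cop [([319.0, 239.0], 651.2, 236.3, 109, 41, -8.3)]
[194 185] [449 349]
[[[589.0, 282.0, 20.0]], [[657.2, 272.0, 20.0]], [[732.3, 261.1, 20.0]]]
```

Call:
{"fn": "arm_command", "kwargs": {
  "plan": [
    {"delta_pos": [-30,-45,0],"delta_rot": [0,0,-0.03],"gripper": -0.36},
    {"delta_pos": [-60,-95,0],"delta_rot": [0,0,-0.06],"gripper": -0.36},
    {"delta_pos": [-92,-147,0],"delta_rot": [0,0,-0.09],"gripper": -0.36},
    {"delta_pos": [-124,-199,0],"delta_rot": [0,0,-0.12],"gripper": -0.36},
    {"delta_pos": [-155,-250,0],"delta_rot": [0,0,-0.15],"gripper": -0.36}
  ]
}}

```text
time: 7.05
tcp_pos: [0.4939, -0.0173, 0.1249]
orientation: [[0.291, 0.957, 0.001], [0.957, -0.291, -0.001], [-0.0, 0.002, -1.0]]
ft_force: [-0.1, 0.2, -0.4]
width: 0.0298
finger_force: 0.0
```

Call:
{"fn": "arm_command", "kwargs": {
  "plan": [
    {"delta_pos": [-29,-48,0],"delta_rot": [0,0,-0.025],"gripper": -0.36},
    {"delta_pos": [-29,-48,-20],"delta_rot": [0,0,-0.025],"gripper": -0.36},
    {"delta_pos": [-29,-48,-40],"delta_rot": [0,0,-0.025],"gripper": -0.36},
    {"delta_pos": [-29,-48,-40],"delta_rot": [0,0,-0.025],"gripper": -0.36}
  ]
}}

```text
time: 7.55
tcp_pos: [0.4647, -0.0636, 0.0834]
orientation: [[0.315, 0.949, -0.002], [0.949, -0.315, 0.001], [0.0, -0.003, -1.0]]
ft_force: [0.6, 0.1, 0.2]
width: 0.0301
finger_force: 0.0
```

```bash
python3 - <<'E'
from h import *
s=env.sense(); print(s['tcp_pos'],s['orientation'][:,1],s['width'])
i,p,d=snap("wrist","w5")
E
```

```text
[ 0.4647126  -0.06364004  0.08343498] [ 0.94909919 -0.31496677 -0.00257992] 0.030095802848262816
```

View pics/w5.png

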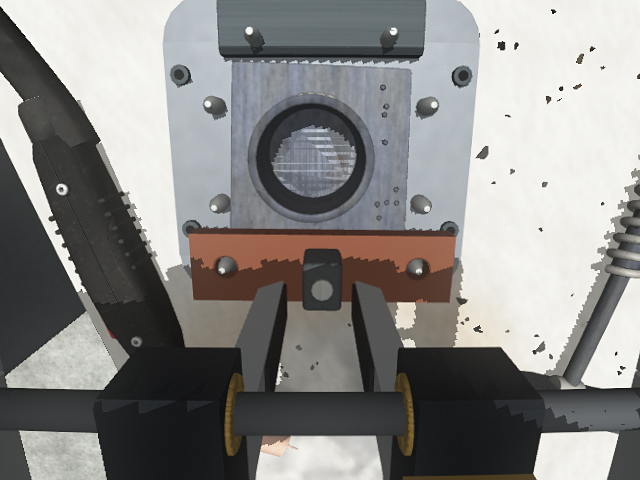

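The long bar's block is at (322,280) between the fingers and its pins are clear at (226,266) and (419,266). The piece has also stayed seated. Grip and lift.

Call:
{"fn": "arm_command", "kwargs": {
  "plan": [
    {"delta_pos": [0,0,-20],"delta_rot": [0,0,0],"gripper": -0.36},
    {"delta_pos": [0,0,-40],"delta_rot": [0,0,0],"gripper": -0.36},
    {"delta_pos": [0,0,-40],"delta_rot": [0,0,0],"gripper": -1},
    {"delta_pos": [0,0,-40],"delta_rot": [0,0,0],"gripper": -1},
    {"delta_pos": [0,0,-40],"delta_rot": [0,0,0],"gripper": -1}
  ]
}}

```text
time: 8.22
tcp_pos: [0.466, -0.0638, 0.045]
orientation: [[0.314, 0.949, 0.001], [0.949, -0.314, -0.0], [0.0, 0.001, -1.0]]
ft_force: [-0.5, 0.2, -3.0]
width: 0.0197
finger_force: 30.0
```

Call:
{"fn": "arm_command", "kwargs": {
  "plan": [
    {"delta_pos": [0,0,0],"delta_rot": [0,0,0],"gripper": -1},
    {"delta_pos": [0,0,6],"delta_rot": [0,0,0],"gripper": -1},
    {"delta_pos": [0,0,20],"delta_rot": [0,0,0],"gripper": -1},
    {"delta_pos": [0,0,40],"delta_rot": [0,0,0],"gripper": -1},
    {"delta_pos": [0,0,76],"delta_rot": [0,0,0],"gripper": -1}
  ]
}}

```text
time: 8.85
tcp_pos: [0.4646, -0.0635, 0.1206]
orientation: [[0.315, 0.949, -0.003], [0.949, -0.315, 0.001], [0.0, -0.003, -1.0]]
ft_force: [0.1, -0.3, -6.0]
width: 0.0197
finger_force: 30.0
```

Call:
{"fn": "arm_command", "kwargs": {
  "plan": [
    {"delta_pos": [25,35,0],"delta_rot": [0,0,0.03],"gripper": -1},
    {"delta_pos": [55,77,0],"delta_rot": [0,0,0.06],"gripper": -1},
    {"delta_pos": [85,120,0],"delta_rot": [0,0,0.09],"gripper": -1},
    {"delta_pos": [117,165,0],"delta_rot": [0,0,0.12],"gripper": -1},
    {"delta_pos": [150,210,0],"delta_rot": [0,0,0.15],"gripper": -1}
  ]
}}

```text
time: 9.48
tcp_pos: [0.6167, 0.1477, 0.1212]
orientation: [[0.168, 0.986, 0.0], [0.986, -0.168, -0.0], [-0.0, 0.0, -1.0]]
ft_force: [0.7, -0.6, -5.3]
width: 0.0198
finger_force: 30.0
```

Call:
{"fn": "arm_command", "kwargs": {
  "plan": [
    {"delta_pos": [26,37,0],"delta_rot": [0,0,0.025],"gripper": -1},
    {"delta_pos": [26,37,-30],"delta_rot": [0,0,0.025],"gripper": -1},
    {"delta_pos": [26,37,-60],"delta_rot": [0,0,0.025],"gripper": -1},
    {"delta_pos": [26,37,-75],"delta_rot": [0,0,0.025],"gripper": -1},
    {"delta_pos": [26,37,-79],"delta_rot": [0,0,0.025],"gripper": -1}
  ]
}}

```text
time: 10.1
tcp_pos: [0.6413, 0.183, 0.0413]
orientation: [[0.145, 0.989, -0.002], [0.989, -0.145, -0.0], [-0.0, -0.002, -1.0]]
ft_force: [-0.7, -0.2, -5.2]
width: 0.0196
finger_force: 30.0
```

Call:
{"fn": "arm_command", "kwargs": {
  "plan": [
    {"delta_pos": [0,0,0],"delta_rot": [0,0,0],"gripper": -1},
    {"delta_pos": [0,0,0],"delta_rot": [0,0,0],"gripper": -0.36},
    {"delta_pos": [0,0,0],"delta_rot": [0,0,0],"gripper": -0.36},
    {"delta_pos": [0,0,15],"delta_rot": [0,0,0],"gripper": -0.36},
    {"delta_pos": [0,0,70],"delta_rot": [0,0,0],"gripper": 0.2}
  ]
}}

```text
time: 10.72
tcp_pos: [0.6396, 0.1828, 0.1099]
orientation: [[0.145, 0.989, -0.006], [0.989, -0.145, -0.001], [-0.002, -0.006, -1.0]]
ft_force: [0.8, 0.0, 0.6]
width: 0.0369
finger_force: 0.0
```

Call:
{"fn": "arm_command", "kwargs": {
  "plan": [
    {"delta_pos": [-30,0,50],"delta_rot": [0,0,0],"gripper": 1},
    {"delta_pos": [-60,0,95],"delta_rot": [0,0,0],"gripper": 1},
    {"delta_pos": [-60,0,95],"delta_rot": [0,0,0],"gripper": 1},
    {"delta_pos": [-60,0,95],"delta_rot": [0,0,0],"gripper": 1}
  ]
}}

```text
time: 11.22
tcp_pos: [0.5819, 0.1831, 0.2071]
orientation: [[0.144, 0.99, 0.001], [0.99, -0.144, 0.0], [0.0, 0.001, -1.0]]
ft_force: [-0.3, -0.2, -0.3]
width: 0.0765
finger_force: 0.0
```

```bash
python3 - <<'E'
from h import *
s=env.sense(); print(s['tcp_pos'],s['width'])
i,p,d=snap("wrist","w6")
E
```

```text
[0.58191367 0.18308933 0.20705186] 0.07646351590696246
```

View pics/w6.png

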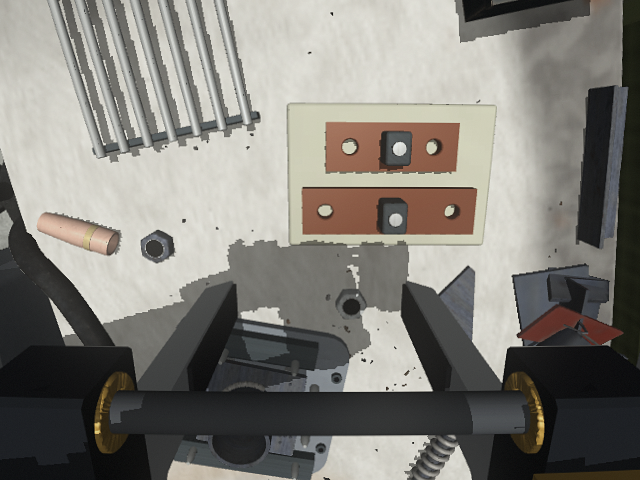

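Both bars lie flat on the board: the short one's block is at (398,148) and the long one's at (394,213). The grate's near end runs from (100,152) to (252,120).

```bash
python3 - <<'E'
from h import *
import pickle
i=pickle.load(open("w6.pkl","rb")); p=np.load("w6.npz")['p']; d=np.load("w6.npz")['d']
hsv=cv2.cvtColor(p,cv2.COLOR_RGB2HSV)
cop=(((hsv[...,0]<12)|(hsv[...,0]>172))&(hsv[...,1]>100)); cop[:100]=0; cop[250:]=0; cop[:,:280]=0; cop[:,500:]=0
print("bars",blobs(cv2.morphologyEx(cop.astype(np.uint8),cv2.MORPH_CLOSE,np.ones((15,15))),i,.034,1000))
print("grate ends",(onplane(i,[(100,152),(250,121)],.026)*1000).round(1), (onplane(i,[(52,2),(186,2)],.026)*1000).round(1))
# tube rim from w5
i=pickle.load(open("w5.pkl","rb")); z=np.load("w5.npz"); p=z['p']; d=z['d']
V,U=np.mgrid[80:240,220:400]; o,r=rays(i,np.c_[U.ravel(),V.ravel()].astype(float)); P=o+r*d[V,U].reshape(-1,1)
t=P[(P[:,2]>.069)&(P[:,2]<.080)&(d[V,U].ravel()>0)]
c,R=cv2.minEnclosingCircle((t[:,:2]*1000).astype(np.float32)); print("tube",len(t),c,R,np.median(t[:,2]))
t2=np.load("top0.npz"); i=env.camera_info("top")
q=onplane(i,[(192,248),(238,248),(192,287),(238,287)],.026)*1000; print(q.round(0))
E
```

```text
bars [([389.0, 209.0], 642.7, 182.1, 149, 40, -8.3), ([392.0, 146.0], 650.9, 234.9, 109, 38, -8.0)]
grate ends [[404.4 267.1  26. ]
 [537.1 272.5  26. ]] [[396.4 388.5  26. ]
 [503.5 369.9  26. ]]
tube 3746 (481.0683898925781, -3.6852614879608154) 28.656816482543945 0.07389695695104502
[[524. 410.  26.]
 [525. 262.  26.]
 [398. 403.  26.]
 [400. 257.  26.]]
```

Call:
{"fn": "arm_command", "kwargs": {
  "plan": [
    {"delta_pos": [-25,-47,-10],"delta_rot": [0,0,-0.045],"gripper": 1},
    {"delta_pos": [-50,-94,-40],"delta_rot": [0,0,-0.09],"gripper": 1},
    {"delta_pos": [-75,-140,-70],"delta_rot": [0,0,-0.13],"gripper": 1},
    {"delta_pos": [-101,-187,-90],"delta_rot": [0,0,-0.175],"gripper": 1},
    {"delta_pos": [-101,-187,-100],"delta_rot": [0,0,-0.175],"gripper": 1}
  ]
}}

```text
time: 11.9
tcp_pos: [0.4782, -0.0057, 0.1035]
orientation: [[0.319, 0.948, -0.005], [0.948, -0.319, 0.001], [-0.001, -0.005, -1.0]]
ft_force: [-0.0, 0.9, -0.7]
width: 0.0945
finger_force: 0.0
```

Call:
{"fn": "arm_command", "kwargs": {
  "plan": [
    {"delta_pos": [0,0,0],"delta_rot": [0,0,0],"gripper": 1},
    {"delta_pos": [0,0,-20],"delta_rot": [0,0,0],"gripper": 1},
    {"delta_pos": [0,0,-45],"delta_rot": [0,0,0],"gripper": 1},
    {"delta_pos": [0,0,-64],"delta_rot": [0,0,0],"gripper": 1},
    {"delta_pos": [0,0,-64],"delta_rot": [0,0,0],"gripper": 1}
  ]
}}

```text
time: 12.52
tcp_pos: [0.4806, -0.0026, 0.0416]
orientation: [[0.313, 0.95, -0.002], [0.95, -0.313, 0.001], [-0.0, -0.003, -1.0]]
ft_force: [0.7, 0.5, 1.3]
width: 0.0943
finger_force: 0.0
```

Call:
{"fn": "arm_command", "kwargs": {
  "plan": [
    {"delta_pos": [0,0,0],"delta_rot": [0,0,0],"gripper": -1},
    {"delta_pos": [0,0,0],"delta_rot": [0,0,0],"gripper": -1},
    {"delta_pos": [0,0,0],"delta_rot": [0,0,0],"gripper": -1},
    {"delta_pos": [0,0,0],"delta_rot": [0,0,0],"gripper": -1},
    {"delta_pos": [0,0,0],"delta_rot": [0,0,0],"gripper": -1}
  ]
}}

```text
time: 13.15
tcp_pos: [0.4807, -0.0039, 0.0428]
orientation: [[0.315, 0.949, -0.0], [0.949, -0.315, 0.0], [0.0, -0.0, -1.0]]
ft_force: [-1.6, 0.6, 2.7]
width: 0.0558
finger_force: 30.0
```

Call:
{"fn": "arm_command", "kwargs": {
  "plan": [
    {"delta_pos": [0,0,6],"delta_rot": [0,0,0],"gripper": -1},
    {"delta_pos": [0,0,20],"delta_rot": [0,0,0],"gripper": -1},
    {"delta_pos": [0,0,45],"delta_rot": [0,0,0],"gripper": -1},
    {"delta_pos": [0,15,75],"delta_rot": [0,0,0],"gripper": -1},
    {"delta_pos": [0,45,80],"delta_rot": [0,0,0.06],"gripper": -1}
  ]
}}

```text
time: 13.78
tcp_pos: [0.4826, 0.0408, 0.1255]
orientation: [[0.257, 0.966, 0.005], [0.966, -0.257, -0.001], [0.0, 0.005, -1.0]]
ft_force: [0.6, -1.1, -5.4]
width: 0.0561
finger_force: 30.0
```

Call:
{"fn": "arm_command", "kwargs": {
  "plan": [
    {"delta_pos": [-3,45,0],"delta_rot": [0,0,0.07],"gripper": -1},
    {"delta_pos": [-6,95,0],"delta_rot": [0,0,0.13],"gripper": -1},
    {"delta_pos": [-10,150,0],"delta_rot": [0,0,0.19],"gripper": -1},
    {"delta_pos": [-13,205,0],"delta_rot": [0,0,0.25],"gripper": -1},
    {"delta_pos": [-16,255,0],"delta_rot": [0,0,0.3],"gripper": -1}
  ]
}}

```text
time: 14.4
tcp_pos: [0.4642, 0.298, 0.1228]
orientation: [[-0.042, 0.999, 0.0], [0.999, 0.042, 0.0], [-0.0, 0.0, -1.0]]
ft_force: [1.1, -0.6, -5.8]
width: 0.0561
finger_force: 30.0
```

Call:
{"fn": "arm_command", "kwargs": {
  "plan": [
    {"delta_pos": [-2,30,0],"delta_rot": [0,0,0],"gripper": -1},
    {"delta_pos": [-2,45,0],"delta_rot": [0,0,0],"gripper": -1},
    {"delta_pos": [-2,45,-20],"delta_rot": [0,0,0],"gripper": -1},
    {"delta_pos": [-2,45,-40],"delta_rot": [0,0,0],"gripper": -1}
  ]
}}

```text
time: 14.9
tcp_pos: [0.4623, 0.3397, 0.0805]
orientation: [[-0.039, 0.999, -0.002], [0.999, 0.039, -0.001], [-0.001, -0.002, -1.0]]
ft_force: [0.3, 0.1, -5.9]
width: 0.0557
finger_force: 30.0
```

```bash
python3 - <<'E'
from h import *
s=env.sense(); print(s['tcp_pos'],s['width'],s['orientation'][:,1])
i,p,d=snap("wrist","w7")
E
```

```text
[0.46232185 0.33971336 0.08046533] 0.055687023258379015 [ 0.99923794  0.03900164 -0.00154995]
```

View pics/w7.png

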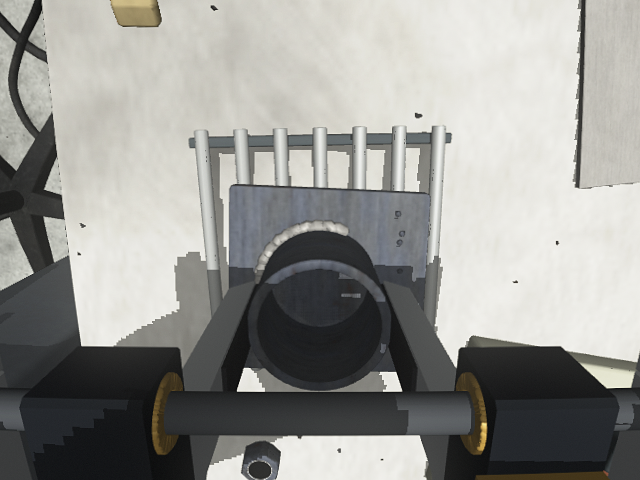

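The piece hangs level and centred over the rods, whose far ends are at (201..440,130). One number to check is how far the far ends are.

```bash
python3 - <<'E'
from h import *
import pickle
i=pickle.load(open("w7.pkl","rb"))
print((onplane(i,[(201,131),(320,128),(440,126)],.026)*1000).round(0),(onplane(i,[(232,186),(429,194)],.062)*1000).round(0))
E
```

```text
[[395. 412.  26.]
 [460. 416.  26.]
 [525. 420.  26.]] [[419. 387.  62.]
 [513. 387.  62.]]
```

Call:
{"fn": "arm_command", "kwargs": {
  "plan": [
    {"delta_pos": [0,0,-15],"delta_rot": [0,0,0],"gripper": -1},
    {"delta_pos": [0,0,-27],"delta_rot": [0,0,0],"gripper": -1},
    {"delta_pos": [0,0,-31],"delta_rot": [0,0,0],"gripper": -1},
    {"delta_pos": [0,0,-31],"delta_rot": [0,0,0],"gripper": -1}
  ]
}}

```text
time: 15.45
tcp_pos: [0.4632, 0.3413, 0.0517]
orientation: [[-0.04, 0.999, 0.001], [0.999, 0.04, 0.0], [0.0, 0.001, -1.0]]
ft_force: [0.2, 0.5, -5.9]
width: 0.0557
finger_force: 30.0
```

Call:
{"fn": "arm_command", "kwargs": {
  "plan": [
    {"delta_pos": [0,0,-1],"delta_rot": [0,0,0],"gripper": -1},
    {"delta_pos": [0,0,-1],"delta_rot": [0,0,0],"gripper": -1},
    {"delta_pos": [0,0,-1],"delta_rot": [0,0,0],"gripper": 1},
    {"delta_pos": [0,0,-1],"delta_rot": [0,0,0],"gripper": 1},
    {"delta_pos": [0,0,-1],"delta_rot": [0,0,0],"gripper": 1}
  ]
}}

```text
time: 16.08
tcp_pos: [0.4633, 0.3414, 0.0511]
orientation: [[-0.04, 0.999, 0.001], [0.999, 0.04, 0.001], [0.001, 0.001, -1.0]]
ft_force: [-0.2, 0.1, -0.4]
width: 0.0823
finger_force: 0.0
```

Call:
{"fn": "arm_command", "kwargs": {
  "plan": [
    {"delta_pos": [0,0,0],"delta_rot": [0,0,0],"gripper": 1},
    {"delta_pos": [0,0,20],"delta_rot": [0,0,0],"gripper": 1},
    {"delta_pos": [0,0,70],"delta_rot": [0,0,0],"gripper": 1},
    {"delta_pos": [0,0,130],"delta_rot": [0,0,0],"gripper": 1},
    {"delta_pos": [0,0,150],"delta_rot": [0,0,0],"gripper": 1}
  ]
}}

```text
time: 16.7
tcp_pos: [0.465, 0.3423, 0.2067]
orientation: [[-0.04, 0.999, 0.008], [0.999, 0.04, 0.004], [0.004, 0.008, -1.0]]
ft_force: [0.4, -0.0, -1.2]
width: 0.0938
finger_force: 0.0
```

```bash
python3 - <<'E'
from h import *
s=env.sense(); print(s['tcp_pos'],s['width'],s['orientation'][:,1])
i,p,d=snap("wrist","w8")
V,U=np.mgrid[60:345,150:500]; dd=d[V,U].ravel(); o,r=rays(i,np.c_[U.ravel(),V.ravel()].astype(float)); P=(o+r*dd[:,None])[dd>0]
for lo,hi in((.028,.038),(.077,.090)):
    t=P[(P[:,2]>lo)&(P[:,2]<hi)]; print(len(t),cv2.minAreaRect((t[:,:2]*1000).astype(np.float32)),np.median(t[:,2]), np.linalg.lstsq(np.c_[t[:,:2],np.ones(len(t))],t[:,2],rcond=None)[0])
E
```

```text
[0.4649958  0.34226368 0.20674436] 0.09375099449799665 [0.9991597  0.04010825 0.00843893]
10411 ((532.4364013671875, 320.2961120605469), (125.20848846435547, 251.5930633544922), 77.02973175048828) 0.03157949317457609 [ 0.00229052 -0.00117777  0.03107192]
1327 ((463.09381103515625, 341.7784118652344), (56.02960205078125, 56.92623519897461), 0.672642171382904) 0.08189672580932783 [0.00058019 0.00269994 0.0804417 ]
```

The finished piece stands flat on the grate, with its tube at (463,342), plate top at 32 mm and tube top at 82 mm. Next, to the waiting piece.

Call:
{"fn": "arm_command", "kwargs": {
  "plan": [
    {"delta_pos": [1,-40,0],"delta_rot": [0,0,-0.08],"gripper": 1},
    {"delta_pos": [2,-85,0],"delta_rot": [0,0,-0.16],"gripper": 1},
    {"delta_pos": [3,-132,0],"delta_rot": [0,0,-0.24],"gripper": 1},
    {"delta_pos": [4,-180,0],"delta_rot": [0,0,-0.32],"gripper": 1},
    {"delta_pos": [5,-227,0],"delta_rot": [0,0,-0.4],"gripper": 1}
  ]
}}

```text
time: 17.38
tcp_pos: [0.4666, 0.1126, 0.199]
orientation: [[0.355, 0.935, -0.003], [0.935, -0.355, -0.0], [-0.001, -0.002, -1.0]]
ft_force: [-0.6, -0.7, 0.0]
width: 0.0938
finger_force: 0.0
```

Call:
{"fn": "arm_command", "kwargs": {
  "plan": [
    {"delta_pos": [1,-46,0],"delta_rot": [0,0,-0.08],"gripper": 1},
    {"delta_pos": [2,-92,0],"delta_rot": [0,0,-0.16],"gripper": 1},
    {"delta_pos": [3,-138,0],"delta_rot": [0,0,-0.24],"gripper": 1},
    {"delta_pos": [4,-184,0],"delta_rot": [0,0,-0.32],"gripper": 1},
    {"delta_pos": [5,-230,0],"delta_rot": [0,0,-0.4],"gripper": 1}
  ]
}}

```text
time: 18.0
tcp_pos: [0.4718, -0.117, 0.1991]
orientation: [[0.691, 0.723, -0.002], [0.723, -0.691, 0.001], [-0.001, -0.002, -1.0]]
ft_force: [-0.1, 0.4, 1.0]
width: 0.0937
finger_force: 0.0
```

Call:
{"fn": "arm_command", "kwargs": {
  "plan": [
    {"delta_pos": [1,-46,0],"delta_rot": [0,0,-0.08],"gripper": 1},
    {"delta_pos": [2,-92,0],"delta_rot": [0,0,-0.16],"gripper": 1},
    {"delta_pos": [3,-138,0],"delta_rot": [0,0,-0.24],"gripper": 1},
    {"delta_pos": [4,-184,0],"delta_rot": [0,0,-0.32],"gripper": 1},
    {"delta_pos": [5,-224,0],"delta_rot": [0,0,-0.4],"gripper": 1}
  ]
}}

```text
time: 18.62
tcp_pos: [0.4769, -0.3409, 0.1987]
orientation: [[0.918, 0.396, -0.002], [0.396, -0.918, 0.002], [-0.001, -0.003, -1.0]]
ft_force: [0.6, 0.1, 0.1]
width: 0.0938
finger_force: 0.0
```

```bash
python3 - <<'E'
from h import *
s=env.sense(); print(s['tcp_pos'],s['width'],s['orientation'][:,1],s['q'].round())
i,p,d=snap("wrist","w9")
V,U=np.mgrid[0:480,0:640]; dd=d.ravel(); o,r=rays(i,np.c_[U.ravel(),V.ravel()].astype(float)); P=(o+r*dd[:,None])
for lo,hi in((.003,.012),(.050,.065)):
    m=(P[:,2]>lo)&(P[:,2]<hi)&(dd>0)&(np.hypot(P[:,0]-.485,P[:,1]+.349)<.09)
    m=cv2.morphologyEx(m.reshape(480,640).astype(np.uint8),cv2.MORPH_OPEN,np.ones((3,3)))
    n,l,st,_=cv2.connectedComponentsWithStats(m); k=1+np.argmax(st[1:,4]); t=P[(l==k).ravel()]
    print(len(t),cv2.minAreaRect((t[:,:2]*1000).astype(np.float32)),cv2.minEnclosingCircle((t[:,:2]*1000).astype(np.float32)),np.median(t[:,2]))
E
```

```text
[ 0.47687548 -0.34088549  0.19874539] 0.093756481100709 [ 0.39629036 -0.91812123 -0.00271173] [-47.   6.  99.   0.  75.  20.]
7383 ((485.4884948730469, -352.0828552246094), (103.02195739746094, 98.86457824707031), 22.751426696777344) ((485.990966796875, -351.0935363769531), 69.16511535644531) 0.0056089607670786745
1234 ((490.2125244140625, -351.8146057128906), (56.52455520629883, 56.318626403808594), 25.235794067382812) ((490.2091979980469, -352.2528991699219), 28.707563400268555) 0.05582860564342168
```

View pics/w9.png

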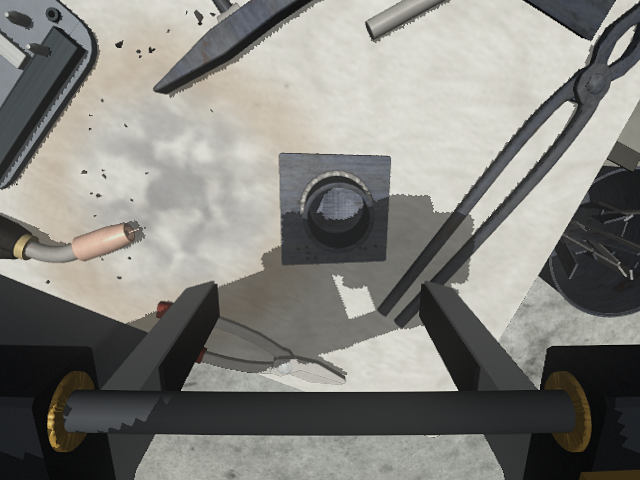

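The waiting piece is centred at (335,208), with the plate edge from (280,153) to (390,156). Pliers are at (250,350) and long tongs on the right; both are clear of the grasp. A quick edge fit gives its exact angle.

```bash
python3 - <<'E'
from h import *
import pickle
i=pickle.load(open("w9.pkl","rb")); g=cv2.cvtColor(np.load("w9.npz")['p'],cv2.COLOR_RGB2GRAY).astype(int)
def fit(pts):
    P=onplane(i,pts,.006)[:,:2]*1000; vx,vy,x,y=cv2.fitLine(P.astype(np.float32),cv2.DIST_HUBER,0,.01,.01).ravel(); print(round(float(np.degrees(np.arctan2(vy,vx))),2),x,y)
fit([(u,135+np.argmin(np.diff(g[135:170,u]))+.5) for u in range(288,385,3)])
fit([(260+np.argmin(np.diff(g[v,260:300]))+.5,v) for v in range(165,245,3)])
fit([(375+np.argmax(np.diff(g[v,375:405]))+.5,v) for v in range(162,190,2)])
E
```

```text
-68.21 533.3311 -333.41043
23.43 477.27756 -302.7786
22.94 534.6886 -385.2289
```

Call:
{"fn": "arm_command", "kwargs": {
  "plan": [
    {"delta_pos": [6,-6,-50],"delta_rot": [0,0,0],"gripper": 1},
    {"delta_pos": [12,-12,-100],"delta_rot": [0,0,0],"gripper": 1},
    {"delta_pos": [12,-12,-135],"delta_rot": [0,0,0],"gripper": 1},
    {"delta_pos": [12,-12,-165],"delta_rot": [0,0,0],"gripper": 1},
    {"delta_pos": [12,-12,-175],"delta_rot": [0,0,0],"gripper": 1}
  ]
}}

```text
time: 19.3
tcp_pos: [0.4879, -0.3498, 0.0221]
orientation: [[0.917, 0.4, -0.004], [0.4, -0.917, 0.005], [-0.002, -0.006, -1.0]]
ft_force: [0.3, -0.4, -0.2]
width: 0.0941
finger_force: 0.0
```

Call:
{"fn": "arm_command", "kwargs": {
  "plan": [
    {"delta_pos": [0,0,0],"delta_rot": [0,0,0],"gripper": 1},
    {"delta_pos": [0,0,0],"delta_rot": [0,0,0],"gripper": -1},
    {"delta_pos": [0,0,0],"delta_rot": [0,0,0],"gripper": -1},
    {"delta_pos": [0,0,0],"delta_rot": [0,0,0],"gripper": -1},
    {"delta_pos": [0,0,0],"delta_rot": [0,0,0],"gripper": -1}
  ]
}}

```text
time: 19.92
tcp_pos: [0.4899, -0.3519, 0.0258]
orientation: [[0.917, 0.399, 0.0], [0.399, -0.917, -0.0], [0.0, 0.0, -1.0]]
ft_force: [-1.2, 5.6, 3.5]
width: 0.0573
finger_force: 3.1
```

Call:
{"fn": "arm_command", "kwargs": {
  "plan": [
    {"delta_pos": [0,0,0],"delta_rot": [0,0,0],"gripper": -1},
    {"delta_pos": [0,0,8],"delta_rot": [0,0,0],"gripper": -1},
    {"delta_pos": [0,0,30],"delta_rot": [0,0,0],"gripper": -1},
    {"delta_pos": [0,0,70],"delta_rot": [0,0,0],"gripper": -1},
    {"delta_pos": [0,0,110],"delta_rot": [0,0,0],"gripper": -1}
  ]
}}

```text
time: 20.55
tcp_pos: [0.4889, -0.351, 0.1352]
orientation: [[0.917, 0.399, -0.002], [0.399, -0.917, 0.002], [-0.001, -0.003, -1.0]]
ft_force: [1.4, -0.5, -5.4]
width: 0.0562
finger_force: 30.0
```

Call:
{"fn": "arm_command", "kwargs": {
  "plan": [
    {"delta_pos": [0,35,0],"delta_rot": [0,0,0.1],"gripper": -1},
    {"delta_pos": [0,75,0],"delta_rot": [0,0,0.2],"gripper": -1},
    {"delta_pos": [0,120,0],"delta_rot": [0,0,0.3],"gripper": -1},
    {"delta_pos": [0,165,0],"delta_rot": [0,0,0.4],"gripper": -1},
    {"delta_pos": [0,210,0],"delta_rot": [0,0,0.5],"gripper": -1}
  ]
}}

```text
time: 21.18
tcp_pos: [0.4887, -0.14, 0.1345]
orientation: [[0.611, 0.792, -0.002], [0.792, -0.611, 0.001], [-0.0, -0.002, -1.0]]
ft_force: [-0.3, -0.4, -6.0]
width: 0.0562
finger_force: 30.0
```

Call:
{"fn": "arm_command", "kwargs": {
  "plan": [
    {"delta_pos": [-1,45,0],"delta_rot": [0,0,0.1],"gripper": -1},
    {"delta_pos": [-2,90,0],"delta_rot": [0,0,0.2],"gripper": -1},
    {"delta_pos": [-3,125,0],"delta_rot": [0,0,0.3],"gripper": -1},
    {"delta_pos": [-3,138,0],"delta_rot": [0,0,0.357],"gripper": -1},
    {"delta_pos": [-3,138,0],"delta_rot": [0,0,0.357],"gripper": -1}
  ]
}}

```text
time: 21.8
tcp_pos: [0.4863, -0.0036, 0.135]
orientation: [[0.298, 0.955, -0.001], [0.955, -0.298, -0.0], [-0.001, -0.001, -1.0]]
ft_force: [0.4, 0.2, -5.3]
width: 0.0563
finger_force: 30.0
```

Call:
{"fn": "arm_command", "kwargs": {
  "plan": [
    {"delta_pos": [0,0,-15],"delta_rot": [0,0,0],"gripper": -1},
    {"delta_pos": [0,0,-35],"delta_rot": [0,0,0],"gripper": -1},
    {"delta_pos": [0,0,-50],"delta_rot": [0,0,0],"gripper": -1},
    {"delta_pos": [0,0,-50],"delta_rot": [0,0,0],"gripper": -1}
  ]
}}

```text
time: 22.3
tcp_pos: [0.4854, -0.0042, 0.0835]
orientation: [[0.3, 0.954, -0.004], [0.954, -0.3, 0.001], [-0.0, -0.004, -1.0]]
ft_force: [0.1, -1.0, -5.2]
width: 0.0559
finger_force: 30.0
```

```bash
python3 - <<'E'
from h import *
s=env.sense(); print(s['tcp_pos'],s['width'],s['orientation'][:,1],s['q'].round())
i,p,d=snap("wrist","w10")
E
```

```text
[ 0.48537127 -0.00415805  0.08351003] 0.055875619213644104 [ 0.9540552  -0.2996037  -0.00403635] [-14.   1. 118.  -0.  62.   4.]
```

View pics/w10.png

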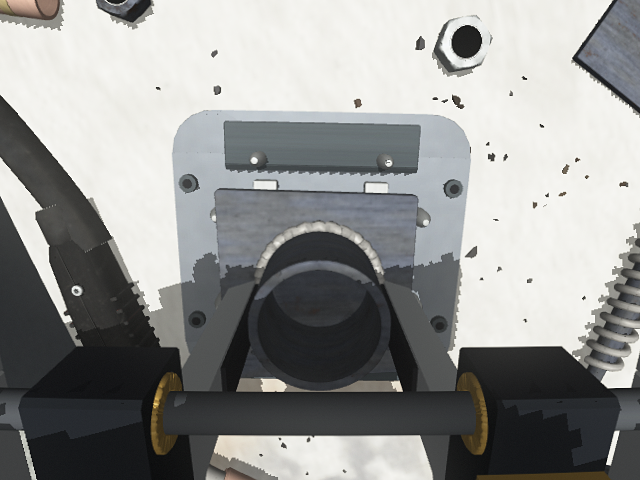

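The plate hangs level over the nest, its far edge running (216,190)–(417,196), and the short-rail pins are at (257,157) and (388,160). Compare the plate with the pins before lowering.

```bash
python3 - <<'E'
from h import *
import pickle
i=pickle.load(open("w10.pkl","rb")); g=cv2.cvtColor(np.load("w10.npz")['p'],cv2.COLOR_RGB2GRAY).astype(int)
def fit(n,pts,z):
    P=onplane(i,pts,z)[:,:2]*1000; vx,vy,x,y=cv2.fitLine(P.astype(np.float32),cv2.DIST_HUBER,0,.01,.01).ravel(); print(n,round(float(np.degrees(np.arctan2(vy,vx))),2),x,y)
fit("plate far",[(u,182+np.argmin(np.diff(g[182:205,u]))+.5) for u in list(range(222,250,3))+list(range(285,358,3))+list(range(395,412,3))],.0645)
fit("rail far",[(u,112+np.argmin(np.diff(g[112:132,u]))+.5) for u in range(230,415,5)],.024)
fit("base far",[(u,100+np.argmax(np.abs(np.diff(g[100:118,u])))+.5) for u in range(215,425,5)],.010)
# side edges of the plate
print((onplane(i,[(215.5,190),(217,235),(417.5,197),(415,240)],.0645)*1000).round(1))
print("pins",(onplane(i,[(257,157),(388,160)],.043)*1000).round(1))
E
```

```text
plate far -19.3 500.89923 40.366898
rail far -18.64 509.81708 71.36688
base far -18.64 510.534 77.66546
[[452.6  55.9  64.5]
 [445.3  34.9  64.5]
 [544.   23.7  64.5]
 [537.7   3.3  64.5]]
pins [[473.3  64.2  43. ]
 [537.8  42.3  43. ]]
```

Call:
{"fn": "arm_command", "kwargs": {
  "plan": [
    {"delta_pos": [0,1,-10],"delta_rot": [0,0,0.01],"gripper": -1},
    {"delta_pos": [0,1,-20],"delta_rot": [0,0,0.01],"gripper": -1},
    {"delta_pos": [0,1,-27],"delta_rot": [0,0,0.01],"gripper": -1},
    {"delta_pos": [0,1,-33],"delta_rot": [0,0,0.01],"gripper": -1},
    {"delta_pos": [0,1,-36],"delta_rot": [0,0,0.01],"gripper": -1}
  ]
}}

```text
time: 22.98
tcp_pos: [0.4866, -0.0028, 0.049]
orientation: [[0.289, 0.957, -0.001], [0.957, -0.289, 0.0], [-0.0, -0.001, -1.0]]
ft_force: [0.4, 0.8, -5.3]
width: 0.0562
finger_force: 30.0
```

Call:
{"fn": "arm_command", "kwargs": {
  "plan": [
    {"delta_pos": [0,0,-3],"delta_rot": [0,0,0],"gripper": -1},
    {"delta_pos": [0,0,-5],"delta_rot": [0,0,0],"gripper": -1},
    {"delta_pos": [0,0,-6],"delta_rot": [0,0,0],"gripper": -1},
    {"delta_pos": [0,0,-6],"delta_rot": [0,0,0],"gripper": -1}
  ]
}}

```text
time: 23.48
tcp_pos: [0.4874, -0.0032, 0.0439]
orientation: [[0.289, 0.957, 0.001], [0.957, -0.289, -0.001], [-0.0, 0.001, -1.0]]
ft_force: [-0.0, -1.6, -2.4]
width: 0.0565
finger_force: 30.0
```

Call:
{"fn": "arm_command", "kwargs": {
  "plan": [
    {"delta_pos": [0,0,0],"delta_rot": [0,0,0],"gripper": 1},
    {"delta_pos": [0,0,0],"delta_rot": [0,0,0],"gripper": 1},
    {"delta_pos": [0,0,0],"delta_rot": [0,0,0],"gripper": 1},
    {"delta_pos": [0,0,0],"delta_rot": [0,0,0],"gripper": 1},
    {"delta_pos": [0,0,0],"delta_rot": [0,0,0],"gripper": 1}
  ]
}}

```text
time: 24.1
tcp_pos: [0.4868, -0.0028, 0.0435]
orientation: [[0.289, 0.957, 0.0], [0.957, -0.289, 0.0], [0.0, 0.0, -1.0]]
ft_force: [-0.1, -0.1, 0.6]
width: 0.0938
finger_force: 0.0
```

Call:
{"fn": "arm_command", "kwargs": {
  "plan": [
    {"delta_pos": [0,0,20],"delta_rot": [0,0,0],"gripper": 1},
    {"delta_pos": [0,0,70],"delta_rot": [0,0,0],"gripper": 1},
    {"delta_pos": [0,0,130],"delta_rot": [0,0,0],"gripper": 1},
    {"delta_pos": [0,0,157],"delta_rot": [0,0,0],"gripper": 1},
    {"delta_pos": [0,0,157],"delta_rot": [0,0,0],"gripper": 1}
  ]
}}

```text
time: 24.72
tcp_pos: [0.4883, -0.0032, 0.2028]
orientation: [[0.289, 0.957, 0.005], [0.957, -0.289, -0.001], [0.0, 0.005, -1.0]]
ft_force: [-0.2, 0.4, -0.1]
width: 0.0942
finger_force: 0.0
```

```bash
python3 - <<'E'
from h import *
s=env.sense(); print(s['tcp_pos'],s['width'],s['orientation'][:,1])
i,p,d=snap("wrist","w11")
V,U=np.mgrid[60:345,150:480]; dd=d[V,U].ravel(); o,r=rays(i,np.c_[U.ravel(),V.ravel()].astype(float)); P=(o+r*dd[:,None])[dd>0]
for lo,hi,rad in((.021,.028,.068),(.070,.080,.05)):
    t=P[(P[:,2]>lo)&(P[:,2]<hi)&(np.hypot(P[:,0]-.4845,P[:,1]+.006)<rad)]
    print(len(t),cv2.minEnclosingCircle((t[:,:2]*1000).astype(np.float32)),np.median(t[:,2]), np.linalg.lstsq(np.c_[t[:,:2],np.ones(len(t))],t[:,2],rcond=None)[0])
E
```

```text
[ 0.48828225 -0.00318659  0.20282416] 0.09417416331469611 [ 0.95738337 -0.28877052  0.00535489]
11306 ((484.55767822265625, -6.020564079284668), 67.99093627929688) 0.02353814050976455 [6.85333939e-05 6.03682080e-04 2.35850195e-02]
1238 ((487.0384216308594, -3.7231533527374268), 28.71938705444336) 0.07391016658895083 [ 4.12847216e-05 -3.75643529e-04  7.37301866e-02]
```

View pics/w11.png

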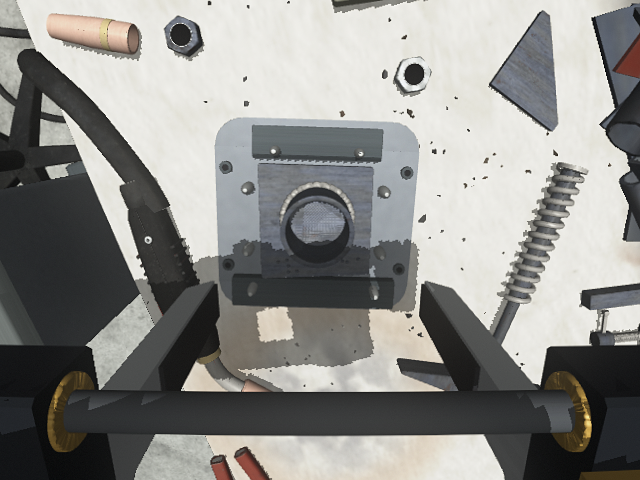

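The piece is seated flat between the rails: plate top at 23.5 mm and tube at (487.0,-3.7), as computed. Pin tips show at (275,152), (361,153), (252,289) and (375,292). I'll compute the bar homes from them.

```bash
python3 - <<'E'
from h import *
import pickle
i=pickle.load(open("w11.pkl","rb")); z=np.load("w11.npz"); d=z['d']
P=(onplane(i,[(275,152),(361,153),(253,287),(375,292)],.043)*1000); print(P.round(1))
V,U=np.mgrid[0:480,0:640]; dd=d.ravel(); o,r=rays(i,np.c_[U.ravel(),V.ravel()].astype(float)); Q=(o+r*dd[:,None])*1000
for n,p in zip("abcd",P):
    m=(Q[:,2]>34)&(Q[:,2]<50)&(dd>0)&(np.hypot(Q[:,0]-p[0],Q[:,1]-p[1])<9); print(n,m.sum(),Q[m].mean(0).round(1))
c=np.array([484.6,-6.]); a=np.radians(-18.4); n=np.array([-np.sin(a),np.cos(a)])
print("S home",c+61.5*n,"L home",c-61.5*n)
E
```

```text
[[472.5  61.8  43. ]
 [538.   41.2  43. ]
 [417.8 -41.9  43. ]
 [518.3 -77.3  43. ]]
a 77 [471.9  63.2  39.9]
b 74 [536.8  41.3  40. ]
c 70 [414.4 -46.2  39.6]
d 67 [516.7 -80.6  39.5]
S home [504.01241577  52.35587472] L home [465.18758423 -64.35587472]
```

Call:
{"fn": "arm_command", "kwargs": {
  "plan": [
    {"delta_pos": [35,42,0],"delta_rot": [0,0,0.04],"gripper": -0.36},
    {"delta_pos": [70,85,-20],"delta_rot": [0,0,0.07],"gripper": -0.36},
    {"delta_pos": [105,127,-40],"delta_rot": [0,0,0.11],"gripper": -0.36},
    {"delta_pos": [140,168,-65],"delta_rot": [0,0,0.15],"gripper": -0.36},
    {"delta_pos": [154,186,-85],"delta_rot": [0,0,0.15],"gripper": -0.36}
  ]
}}

```text
time: 25.4
tcp_pos: [0.6397, 0.185, 0.1106]
orientation: [[0.141, 0.99, -0.006], [0.99, -0.141, -0.0], [-0.001, -0.005, -1.0]]
ft_force: [-0.1, -0.2, 0.4]
width: 0.0477
finger_force: 0.0
```

Call:
{"fn": "arm_command", "kwargs": {
  "plan": [
    {"delta_pos": [0,0,0],"delta_rot": [0,0,0],"gripper": -0.36},
    {"delta_pos": [0,0,0],"delta_rot": [0,0,0],"gripper": -0.36},
    {"delta_pos": [0,0,-30],"delta_rot": [0,0,0],"gripper": -0.36},
    {"delta_pos": [0,0,-60],"delta_rot": [0,0,0],"gripper": -0.36},
    {"delta_pos": [0,0,-73],"delta_rot": [0,0,0],"gripper": -0.36}
  ]
}}

```text
time: 26.02
tcp_pos: [0.6397, 0.182, 0.0415]
orientation: [[0.144, 0.99, -0.002], [0.99, -0.144, -0.0], [-0.001, -0.002, -1.0]]
ft_force: [-0.8, 0.2, -0.1]
width: 0.0297
finger_force: 0.0
```

Call:
{"fn": "arm_command", "kwargs": {
  "plan": [
    {"delta_pos": [0,0,0],"delta_rot": [0,0,0],"gripper": -0.36},
    {"delta_pos": [0,0,0],"delta_rot": [0,0,0],"gripper": -1},
    {"delta_pos": [0,0,0],"delta_rot": [0,0,0],"gripper": -1},
    {"delta_pos": [0,0,0],"delta_rot": [0,0,0],"gripper": -1},
    {"delta_pos": [0,0,0],"delta_rot": [0,0,0],"gripper": -1}
  ]
}}

```text
time: 26.65
tcp_pos: [0.6422, 0.1831, 0.0443]
orientation: [[0.142, 0.99, 0.003], [0.99, -0.142, -0.0], [0.0, 0.003, -1.0]]
ft_force: [0.8, -0.7, 5.8]
width: 0.0198
finger_force: 30.0
```

Call:
{"fn": "arm_command", "kwargs": {
  "plan": [
    {"delta_pos": [0,0,0],"delta_rot": [0,0,0],"gripper": -1},
    {"delta_pos": [0,0,5],"delta_rot": [0,0,0],"gripper": -1},
    {"delta_pos": [0,0,25],"delta_rot": [0,0,0],"gripper": -1},
    {"delta_pos": [0,0,55],"delta_rot": [0,0,0],"gripper": -1},
    {"delta_pos": [0,0,85],"delta_rot": [0,0,0],"gripper": -1}
  ]
}}

```text
time: 27.28
tcp_pos: [0.64, 0.1832, 0.1282]
orientation: [[0.142, 0.99, -0.002], [0.99, -0.142, -0.0], [-0.0, -0.002, -1.0]]
ft_force: [0.0, -0.7, -6.0]
width: 0.0196
finger_force: 30.0
```

Call:
{"fn": "arm_command", "kwargs": {
  "plan": [
    {"delta_pos": [-25,-35,0],"delta_rot": [0,0,-0.03],"gripper": -1},
    {"delta_pos": [-55,-77,0],"delta_rot": [0,0,-0.06],"gripper": -1},
    {"delta_pos": [-85,-120,0],"delta_rot": [0,0,-0.09],"gripper": -1},
    {"delta_pos": [-117,-165,0],"delta_rot": [0,0,-0.12],"gripper": -1},
    {"delta_pos": [-150,-210,0],"delta_rot": [0,0,-0.15],"gripper": -1}
  ]
}}

```text
time: 27.9
tcp_pos: [0.4894, -0.0278, 0.1279]
orientation: [[0.289, 0.957, 0.0], [0.957, -0.289, -0.0], [-0.0, 0.0, -1.0]]
ft_force: [1.1, -0.6, -5.9]
width: 0.0201
finger_force: 30.0
```

Call:
{"fn": "arm_command", "kwargs": {
  "plan": [
    {"delta_pos": [-25,-37,0],"delta_rot": [0,0,-0.032],"gripper": -1},
    {"delta_pos": [-25,-37,-15],"delta_rot": [0,0,-0.032],"gripper": -1},
    {"delta_pos": [-25,-37,-30],"delta_rot": [0,0,-0.032],"gripper": -1},
    {"delta_pos": [-25,-37,-38],"delta_rot": [0,0,-0.032],"gripper": -1},
    {"delta_pos": [-25,-37,-38],"delta_rot": [0,0,-0.032],"gripper": -1}
  ]
}}

```text
time: 28.52
tcp_pos: [0.4653, -0.0629, 0.0884]
orientation: [[0.318, 0.948, -0.002], [0.948, -0.318, 0.001], [0.0, -0.003, -1.0]]
ft_force: [0.3, 0.3, -5.5]
width: 0.0196
finger_force: 30.0
```

```bash
python3 - <<'E'
from h import *
s=env.sense(); print(s['tcp_pos'],s['width'],s['orientation'][:,1])
i,p,d=snap("wrist","w12")
zt=s['tcp_pos'][2]-.0225+.014; print(zt)
hsv=cv2.cvtColor(p,cv2.COLOR_RGB2HSV)
cop=(((hsv[...,0]<12)|(hsv[...,0]>172))&(hsv[...,1]>100)); cop[:150]=0; cop[:,:150]=0; cop[:,500:]=0; cop[345:]=0
print("cop",blobs(cv2.morphologyEx(cop.astype(np.uint8),cv2.MORPH_CLOSE,np.ones((25,25))),i,zt,1000))
E
```

```text
[ 0.46533607 -0.06285425  0.08836772] 0.019568332934670456 [ 0.94812586 -0.31788509 -0.00253466]
0.07986771713357978
cop [([319.0, 283.0], 465.3, -62.5, 148, 43, -18.2)]
```

View pics/w12.png

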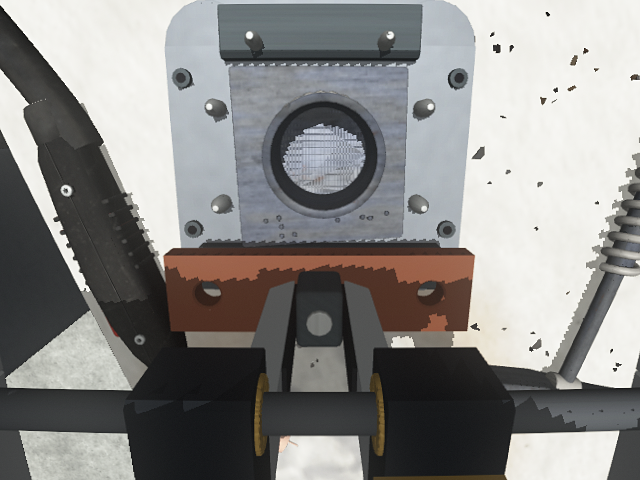

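The long bar hangs level, with its holes at (208,290) and (430,290) symmetrical about the pins. I'll lower it gradually and watch the force.

Call:
{"fn": "arm_command", "kwargs": {
  "plan": [
    {"delta_pos": [0,0,-12],"delta_rot": [0,0,0],"gripper": -1},
    {"delta_pos": [0,0,-18],"delta_rot": [0,0,0],"gripper": -1},
    {"delta_pos": [0,0,-23],"delta_rot": [0,0,0],"gripper": -1},
    {"delta_pos": [0,0,-28],"delta_rot": [0,0,0],"gripper": -1},
    {"delta_pos": [0,0,-30],"delta_rot": [0,0,0],"gripper": -1}
  ]
}}

```text
time: 29.2
tcp_pos: [0.4656, -0.0638, 0.0591]
orientation: [[0.319, 0.948, -0.0], [0.948, -0.319, 0.0], [0.0, -0.0, -1.0]]
ft_force: [-0.1, 0.1, -6.5]
width: 0.0196
finger_force: 30.0
```

Call:
{"fn": "arm_command", "kwargs": {
  "plan": [
    {"delta_pos": [0,0,-3],"delta_rot": [0,0,0],"gripper": -1},
    {"delta_pos": [0,0,-6],"delta_rot": [0,0,0],"gripper": -1},
    {"delta_pos": [0,0,-9],"delta_rot": [0,0,0],"gripper": -1},
    {"delta_pos": [0,0,-11],"delta_rot": [0,0,0],"gripper": -1},
    {"delta_pos": [0,0,-11],"delta_rot": [0,0,0],"gripper": -1}
  ]
}}

```text
time: 29.82
tcp_pos: [0.466, -0.0639, 0.0486]
orientation: [[0.319, 0.948, 0.0], [0.948, -0.319, -0.0], [0.0, 0.0, -1.0]]
ft_force: [-0.3, -0.7, -5.6]
width: 0.02
finger_force: 30.0
```

Call:
{"fn": "arm_command", "kwargs": {
  "plan": [
    {"delta_pos": [0,0,-1],"delta_rot": [0,0,0],"gripper": -1},
    {"delta_pos": [0,0,-2],"delta_rot": [0,0,0],"gripper": -1},
    {"delta_pos": [0,0,-2],"delta_rot": [0,0,0],"gripper": -1},
    {"delta_pos": [0,0,-2],"delta_rot": [0,0,0],"gripper": -0.36},
    {"delta_pos": [0,0,-2],"delta_rot": [0,0,0],"gripper": -0.36}
  ]
}}

```text
time: 30.45
tcp_pos: [0.4667, -0.0642, 0.0471]
orientation: [[0.319, 0.948, 0.002], [0.948, -0.319, -0.001], [-0.0, 0.002, -1.0]]
ft_force: [-0.4, -0.2, 0.2]
width: 0.0295
finger_force: 0.0
```

Call:
{"fn": "arm_command", "kwargs": {
  "plan": [
    {"delta_pos": [0,0,0],"delta_rot": [0,0,0],"gripper": -0.36},
    {"delta_pos": [0,0,20],"delta_rot": [0,0,0],"gripper": -0.36},
    {"delta_pos": [0,0,55],"delta_rot": [0,0,0],"gripper": -0.36},
    {"delta_pos": [0,0,80],"delta_rot": [0,0,0],"gripper": -0.36},
    {"delta_pos": [0,0,80],"delta_rot": [0,0,0],"gripper": -0.36}
  ]
}}

```text
time: 31.08
tcp_pos: [0.4674, -0.0645, 0.1283]
orientation: [[0.319, 0.948, 0.005], [0.948, -0.319, -0.002], [-0.0, 0.005, -1.0]]
ft_force: [-0.1, 0.1, -0.5]
width: 0.0301
finger_force: 0.0
```

```bash
cat > chk.py <<'E'
from h import *
import sys
s=env.sense(); print(s['tcp_pos'],s['width'],s['orientation'][:,1])
i,p,d=snap("wrist",sys.argv[1])
V,U=np.mgrid[0:480,0:640]; dd=d.ravel(); o,r=rays(i,np.c_[U.ravel(),V.ravel()].astype(float)); Q=(o+r*dd[:,None])*1000
hsv=cv2.cvtColor(p,cv2.COLOR_RGB2HSV)
cop=(((hsv[...,0]<12)|(hsv[...,0]>172))&(hsv[...,1]>100)).ravel()
for n,(x,y) in dict(L=(465.4,-63.9),S=(504.1,52.2)).items():
    m=cop&(dd>0)&(np.hypot(Q[:,0]-x,Q[:,1]-y)<85)&(Q[:,2]>33)&(abs((Q[:,0]-x)*.319+(Q[:,1]-y)*.948)<28)
    if m.sum()<500: print(n,m.sum()); continue
    t=Q[m]; print(n,m.sum(),cv2.minAreaRect(t[:,:2].astype(np.float32)),np.median(t[:,2]),np.linalg.lstsq(np.c_[t[:,:2],np.ones(len(t))],t[:,2],rcond=None)[0][:2])
E
python3 chk.py w13
```

```text
[ 0.46739431 -0.06445581  0.12834635] 0.03013806843387672 [ 0.94765415 -0.31926167  0.00485762]
L 10636 ((465.57470703125, -66.52677917480469), (40.21404266357422, 149.87115478515625), 71.46994018554688) 37.50317383311452 [-0.00217641 -0.00471388]
S 0
```

Call:
{"fn": "arm_command", "kwargs": {
  "plan": [
    {"delta_pos": [25,41,0],"delta_rot": [0,0,0.03],"gripper": -0.36},
    {"delta_pos": [55,90,0],"delta_rot": [0,0,0.06],"gripper": -0.36},
    {"delta_pos": [86,140,0],"delta_rot": [0,0,0.09],"gripper": -0.36},
    {"delta_pos": [118,191,0],"delta_rot": [0,0,0.12],"gripper": -0.36},
    {"delta_pos": [150,243,0],"delta_rot": [0,0,0.15],"gripper": -0.36}
  ]
}}

```text
time: 31.75
tcp_pos: [0.6156, 0.1808, 0.1239]
orientation: [[0.173, 0.985, -0.003], [0.985, -0.173, -0.001], [-0.001, -0.003, -1.0]]
ft_force: [1.4, -0.9, -0.3]
width: 0.0303
finger_force: 0.0
```

Call:
{"fn": "arm_command", "kwargs": {
  "plan": [
    {"delta_pos": [34,55,0],"delta_rot": [0,0,0.032],"gripper": -0.36},
    {"delta_pos": [34,55,0],"delta_rot": [0,0,0.032],"gripper": -0.36},
    {"delta_pos": [34,55,-35],"delta_rot": [0,0,0.032],"gripper": -0.36},
    {"delta_pos": [34,55,-70],"delta_rot": [0,0,0.032],"gripper": -0.36},
    {"delta_pos": [34,55,-84],"delta_rot": [0,0,0.032],"gripper": -0.36}
  ]
}}

```text
time: 32.38
tcp_pos: [0.6469, 0.2327, 0.0383]
orientation: [[0.143, 0.99, -0.007], [0.99, -0.143, -0.001], [-0.002, -0.006, -1.0]]
ft_force: [-0.5, 0.1, -0.1]
width: 0.03
finger_force: 0.0
```

Call:
{"fn": "arm_command", "kwargs": {
  "plan": [
    {"delta_pos": [0,0,0],"delta_rot": [0,0,0],"gripper": -0.36},
    {"delta_pos": [0,0,0],"delta_rot": [0,0,0],"gripper": -1},
    {"delta_pos": [0,0,0],"delta_rot": [0,0,0],"gripper": -1},
    {"delta_pos": [0,0,0],"delta_rot": [0,0,0],"gripper": -1},
    {"delta_pos": [0,0,0],"delta_rot": [0,0,0],"gripper": -1}
  ]
}}

```text
time: 33.0
tcp_pos: [0.651, 0.2342, 0.0443]
orientation: [[0.142, 0.99, 0.003], [0.99, -0.142, 0.0], [0.001, 0.003, -1.0]]
ft_force: [-1.3, -1.7, 5.3]
width: 0.0195
finger_force: 30.0
```

Call:
{"fn": "arm_command", "kwargs": {
  "plan": [
    {"delta_pos": [0,0,0],"delta_rot": [0,0,0],"gripper": -1},
    {"delta_pos": [0,0,5],"delta_rot": [0,0,0],"gripper": -1},
    {"delta_pos": [0,0,25],"delta_rot": [0,0,0],"gripper": -1},
    {"delta_pos": [0,0,55],"delta_rot": [0,0,0],"gripper": -1},
    {"delta_pos": [0,0,85],"delta_rot": [0,0,0],"gripper": -1}
  ]
}}

```text
time: 33.62
tcp_pos: [0.6493, 0.2342, 0.1285]
orientation: [[0.142, 0.99, -0.001], [0.99, -0.142, -0.0], [-0.0, -0.001, -1.0]]
ft_force: [0.5, 0.8, -5.3]
width: 0.0195
finger_force: 30.0
```

Call:
{"fn": "arm_command", "kwargs": {
  "plan": [
    {"delta_pos": [-22,-28,0],"delta_rot": [0,0,-0.03],"gripper": -1},
    {"delta_pos": [-55,-68,0],"delta_rot": [0,0,-0.07],"gripper": -1},
    {"delta_pos": [-90,-112,0],"delta_rot": [0,0,-0.11],"gripper": -1},
    {"delta_pos": [-122,-152,0],"delta_rot": [0,0,-0.15],"gripper": -1},
    {"delta_pos": [-146,-182,0],"delta_rot": [0,0,-0.182],"gripper": -1}
  ]
}}

```text
time: 34.25
tcp_pos: [0.5022, 0.051, 0.1279]
orientation: [[0.321, 0.947, -0.0], [0.947, -0.321, -0.0], [-0.0, -0.0, -1.0]]
ft_force: [-0.7, -0.3, -4.6]
width: 0.02
finger_force: 30.0
```

Call:
{"fn": "arm_command", "kwargs": {
  "plan": [
    {"delta_pos": [0,0,0],"delta_rot": [0,0,0],"gripper": -1},
    {"delta_pos": [0,0,-20],"delta_rot": [0,0,0],"gripper": -1},
    {"delta_pos": [0,0,-38],"delta_rot": [0,0,0],"gripper": -1},
    {"delta_pos": [0,0,-38],"delta_rot": [0,0,0],"gripper": -1},
    {"delta_pos": [0,0,-38],"delta_rot": [0,0,0],"gripper": -1}
  ]
}}

```text
time: 34.88
tcp_pos: [0.5042, 0.0524, 0.0898]
orientation: [[0.319, 0.948, 0.0], [0.948, -0.319, 0.0], [0.0, 0.0, -1.0]]
ft_force: [0.1, -0.2, -4.2]
width: 0.02
finger_force: 30.0
```

```bash
python3 chk.py w14
```

```text
[0.50423661 0.05237186 0.08980489] 0.0199743458372491 [ 9.47804824e-01 -3.18850778e-01  4.43467549e-04]
L 1357 ((462.0535888671875, -73.68911743164062), (24.511493682861328, 57.0671501159668), 70.90242004394531) 37.54442150617165 [0.00075244 0.00577406]
S 11915 ((504.76373291015625, 52.832786560058594), (40.596946716308594, 110.06268310546875), 71.42047119140625) 78.86323406648246 [-0.01685265 -0.03543556]
```

View pics/w14.png

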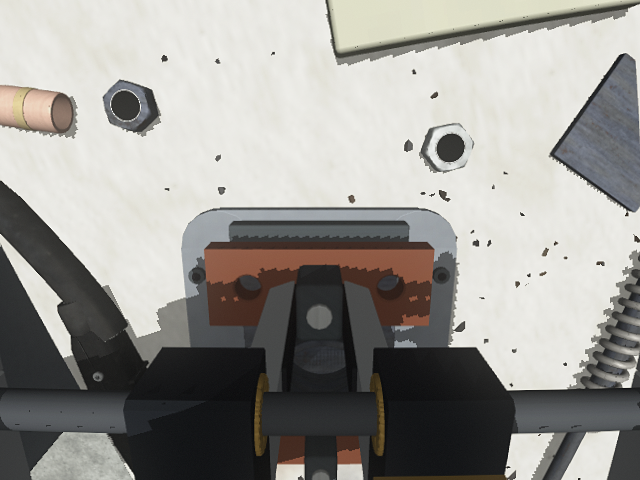

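The short bar hangs level at (504.8,52.8), within a millimetre of its home, with its holes at (249,285) and (390,285). Lower it.

Call:
{"fn": "arm_command", "kwargs": {
  "plan": [
    {"delta_pos": [0,0,-12],"delta_rot": [0,0,0],"gripper": -1},
    {"delta_pos": [0,0,-18],"delta_rot": [0,0,0],"gripper": -1},
    {"delta_pos": [0,0,-23],"delta_rot": [0,0,0],"gripper": -1},
    {"delta_pos": [0,0,-28],"delta_rot": [0,0,0],"gripper": -1},
    {"delta_pos": [0,0,-30],"delta_rot": [0,0,0],"gripper": -1}
  ]
}}

```text
time: 35.55
tcp_pos: [0.5036, 0.0521, 0.059]
orientation: [[0.319, 0.948, -0.001], [0.948, -0.319, 0.0], [-0.0, -0.001, -1.0]]
ft_force: [-0.3, 0.3, -5.3]
width: 0.0195
finger_force: 30.0
```

Call:
{"fn": "arm_command", "kwargs": {
  "plan": [
    {"delta_pos": [0,0,-3],"delta_rot": [0,0,0],"gripper": -1},
    {"delta_pos": [0,0,-6],"delta_rot": [0,0,0],"gripper": -1},
    {"delta_pos": [0,0,-9],"delta_rot": [0,0,0],"gripper": -1},
    {"delta_pos": [0,0,-12],"delta_rot": [0,0,0],"gripper": -1},
    {"delta_pos": [0,0,-13],"delta_rot": [0,0,0],"gripper": -1}
  ]
}}

```text
time: 36.17
tcp_pos: [0.5038, 0.052, 0.0483]
orientation: [[0.319, 0.948, -0.002], [0.948, -0.319, -0.0], [-0.001, -0.002, -1.0]]
ft_force: [-11.4, -0.8, 15.9]
width: 0.0196
finger_force: 30.0
```

Call:
{"fn": "arm_command", "kwargs": {
  "plan": [
    {"delta_pos": [0,0,1],"delta_rot": [0,0,0],"gripper": -1},
    {"delta_pos": [0,0,1],"delta_rot": [0,0,0],"gripper": -0.36},
    {"delta_pos": [0,0,1],"delta_rot": [0,0,0],"gripper": -0.36},
    {"delta_pos": [0,0,1],"delta_rot": [0,0,0],"gripper": -0.36}
  ]
}}

```text
time: 36.67
tcp_pos: [0.5042, 0.0521, 0.0476]
orientation: [[0.319, 0.948, 0.001], [0.948, -0.319, -0.0], [0.0, 0.001, -1.0]]
ft_force: [-0.6, -0.2, -0.2]
width: 0.0301
finger_force: 0.0
```

Call:
{"fn": "arm_command", "kwargs": {
  "plan": [
    {"delta_pos": [0,0,10],"delta_rot": [0,0,0],"gripper": -0.36},
    {"delta_pos": [0,0,50],"delta_rot": [0,0,0],"gripper": -0.36},
    {"delta_pos": [-10,-25,100],"delta_rot": [0,0,0],"gripper": 0},
    {"delta_pos": [-20,-55,150],"delta_rot": [0,0,0],"gripper": 0},
    {"delta_pos": [-20,-55,150],"delta_rot": [0,0,0],"gripper": 0}
  ]
}}

```text
time: 37.3
tcp_pos: [0.4864, -0.0048, 0.2031]
orientation: [[0.321, 0.947, 0.01], [0.947, -0.321, -0.003], [0.001, 0.01, -1.0]]
ft_force: [0.2, 1.1, -0.8]
width: 0.0464
finger_force: 0.0
```

```bash
python3 chk.py w15
```

```text
[ 0.48643967 -0.00478791  0.20312399] 0.04640411142214732 [ 0.94686437 -0.32146196  0.01049164]
L 4329 ((465.3716125488281, -66.38007354736328), (40.36802291870117, 148.9714813232422), 71.24510192871094) 37.53955400215963 [-0.00369799 -0.00743647]
S 5172 ((504.3571472167969, 52.211219787597656), (39.19951629638672, 109.28367614746094), 71.43264770507812) 37.45138147241717 [-0.00091547  0.0002959 ]
```

View pics/w15.png

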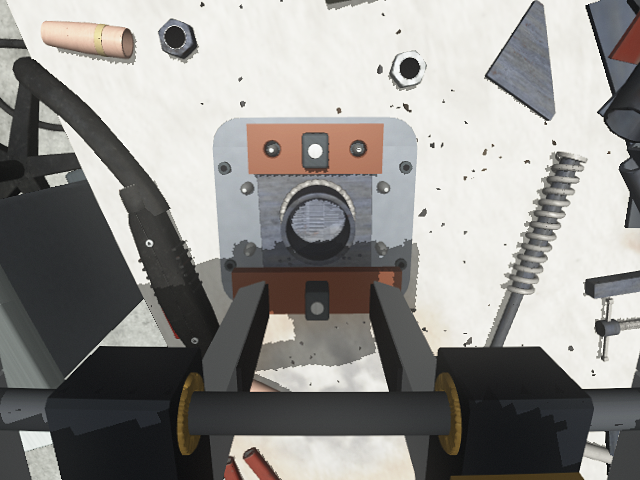

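The short bar is down over its pins at (271,148) and (358,148). The long bar is in its own shadow, so I'm checking numerically that its pins stand through the holes, from the closer shot. I've used all 14 picture views.

```bash
python3 - <<'E'
from h import *
import pickle
i=pickle.load(open("w13.pkl","rb")); d=np.load("w13.npz")['d']
V,U=np.mgrid[0:480,0:640]; dd=d.ravel(); o,r=rays(i,np.c_[U.ravel(),V.ravel()].astype(float)); Q=(o+r*dd[:,None])*1000
for x,y in((414.4,-46.2),(516.7,-80.6)):
    k=(dd>0)&(np.hypot(Q[:,0]-x,Q[:,1]-y)<9); m=k&(Q[:,2]>39.5); print(m.sum(),Q[m].mean(0).round(1),Q[k][:,2].min().round(1),Q[k][:,2].max().round(1))
s=env.sense(); print(s['ft_force'],s['finger_force'],s['joint_vel'].round(2))
E
```

```text
55 [414.  -46.9  42.2] 22.5 44.5
56 [516.9 -81.4  42.2] 21.9 44.6
[-0.52898873  0.5132473  -1.21429102] 0.0 [ 1.24  2.64  2.89  0.09 -0.29  0.22]
```

Call:
{"fn": "arm_command", "kwargs": {
  "plan": [
    {"delta_pos": [0,0,0],"delta_rot": [0,0,0],"gripper": 0},
    {"delta_pos": [0,0,0],"delta_rot": [0,0,0],"gripper": 0},
    {"delta_pos": [0,0,0],"delta_rot": [0,0,0],"gripper": 0}
  ]
}}

```text
time: 37.72
tcp_pos: [0.4833, -0.0024, 0.1963]
orientation: [[0.319, 0.948, -0.002], [0.948, -0.319, 0.001], [-0.0, -0.002, -1.0]]
ft_force: [-0.6, 0.1, 0.7]
width: 0.0472
finger_force: 0.0
```

The long bar's pins stand through the holes, with tips at 44.5 mm and gaps visible beside them. Handing in.

```bash
python3 -c "
from plant import env
print(env.hand_in())"
```

```text
the job is handed in; nothing more can be done
None
```

The job is handed in, with no verdict returned: the finished piece stands flat on the grate, the waiting piece is seated in the fixture, both chill bars are fully down over their own pins, and the hammer and pliers were not touched.

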